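# Gauge a row of spacers in the bench caliper

### The arm

A 6-joint arm with a two-finger parallel gripper is mounted at the origin on the work surface. World frame = base frame: x ahead of the robot, y to its left, z up, the work surface at z = 0. Lengths are in m, angles in degrees, forces in N, time in s.
With the tool pointing down it reaches from about 0.4 to 0.925 m from the base axis. Payload 12.5 kg.
Tool frame: the origin (TCP) lies midway between the tips of the shut fingers; the grasp point (between the pads) lies 19 mm behind it (manip.tcp_to_grasp is the distance from the TCP to the grasp point, in m); z points along the fingers, y is the line along which they close (so a half turn about z gives the same grasp; the last joint's range is limited). The gripper opens to 95 mm and grips with 3 to 60 N. Pads are 20 mm wide; open, the fingers measure 119 mm over their backs; the gripper's body (75 mm by 180 mm) begins 59 mm behind the grasp point.
Start: joints at [58.064, 28.126, 89.318, -0, 62.55, -6.05], TCP at [0.273, 0.562, 0.183] pointing down, gripper open.
Joint ranges: [-177.58, 177.58], [-47.91, 125.51], [2.72, 160], [-65.01, 245.01], [3.68, 167.84], [-153.87, 153.87]. Speed limits (degrees/s): [127.2, 127.2, 159.86, 180, 180, 180].

### API

Orientations are given as a 3x3 rotation matrix whose columns are the frame's x, y, z axes.
In Python, from station import manip gives the robot as it stands.
- The arm moves only by the tool play_rows, never from a script. Its argument "targets" is a list of rows, each a list of 7 numbers: the shift along the tool's x, y, z in units of 0.5 m (1.0 is 0.5 m), then the turn, a rotation vector about the tool's x, y, z in units of 120 degrees (1.0 is 120 degrees), then the closure, from 0 (fully open) to 1 (shut). In form: [[x, y, z, ax, ay, az, jaw], ...]. A call has 1 to 20 rows; each row is the pose to reach, as a shift and turn from the pose commanded when the call began, along the tool's axes at that moment; what a row does not reach only later rows make up. A row lasts 1/8 s, in which the tool goes at most 62.5 mm and 10.7 degrees, less where a joint would pass 70% of its speed; a pose out of reach is approached as far as the arm can. A call with a number of a shift or a turn outside -1 to 1 is refused whole. A call with a gripper value outside its range is refused whole. The fingers move at their own pace and stop on an object; the grip force is fixed at half the most. Time passes only in rows, so rows that repeat a pose let the fingers close. It gives the time, the measured TCP pose, the force, the opening and the grip force at its end, in the units of the state.
- manip.state(): the state, without advancing time (a new reading comes with each control period).
- manip.snapshot(name): name is "scene" or "side" or "wrist"; returns a dict with "img" (480x640x3 uint8, blue, green, red), "z_map" (480x640 float32, m along the optical axis (not along the pixel's ray), 0 where there is no reading), "vfov" (degrees; the focal length in pixels is half the picture's height over the tangent of half this angle, whatever the lens; pixels are square), "cx", "cy" (the principal point, pixels), "eye" and "attitude" of the camera in the world. Camera axes: x right, y up, looking along -z (the intrinsics and any distortion apply to the point x, -y, -z); pixel columns grow to the right and rows downward; lengths in m; the calibration is good to about 2 mm. The wrist camera is an equidistant fisheye: a pixel r from the principal point sees the ray r / f radians off the axis. A picture is of the moment at which its call begins.
- manip.finish_job(): hands the job in; it is judged then, once.
The state is a dict: "clock": time; "joints": joint angles; "joint_vel": joint speeds; "tau": joint torques, N m; "ee_pos": TCP position; "ee_rot": TCP orientation; "force": force on the tool from outside, world axes, zero at the start; "moment": the same for the moment, N m; "grip_width": finger opening in m; "gripper_force": force on a finger pad.
Only numpy, scipy, OpenCV 4.12 (cv2) and the standard library are available. Lean on these libraries where they do the work, as an engineer would, in place of code of your own. Each camera call takes 0.05 s, during which the arm holds its last target. There are 200 camera calls.

### The job

Slide the bench caliper open and set every square-bar spacer on its narrow raised beam between anvil and sliding jaw, end to end in a row and lined up with the beam; once they all stand there by themselves, slide the carriage shut until the whole row is pressed together and pushes the spring anvil about half of its travel in, so that the contact force registers, without crushing, and hold it a moment. Finish with the carriage fully open at its end stop and all the spacers lying in the black seedling tray, and leave the other things on the table alone.

Things in the scene. Friction and masses are not known exactly. Their poses are not given: they have to be found in the camera images.
- gauge: Bench caliper, fixed; its place and yaw vary. A steel beam (20 mm wide, 395 mm long, top 30 mm above the table) runs along this body's y axis, solid down to the table, between two low feet (80 mm wide in x, 30 mm in y, 18 mm high, at y=-0.215 and y=+0.18). Origin: on the table, under the beam's centre line (x=0). Spring anvil at the -y end, carriage towards +y.
- anvil (a joint): Spring anvil at the beam's -y end: how far it is pressed in, in m. 0 at rest, 0.010 at its inner stop; spring 1200 N/m (5 mm in = 6 N), returns by itself. It is a steel plate 44 mm wide, 10 mm thick, from 32 to 68 mm above the table, whose face looks along the gauge's +y and is at gauge y=-0.180 at rest. Behind it (to y=-0.228) is a fixed block 68 mm high; its brass pin slides through.
- jaw_face (a point): Middle of the sliding jaw's measuring face, 50 mm above the table; the face looks along the gauge's -y. The jaw is dark steel, the front part of the carriage, 44 mm wide, 14 mm thick, from 32 to 68 mm above the table.
- carriage (a joint): Caliper carriage = gap from sliding jaw face to the resting anvil face in m: 0 shut, 0.215 fully open at its end stop. It opens along the gauge's +y; 2 N friction, 8 N per m/s damping; stays where left. The carriage is a grey housing 105 mm long behind the sliding jaw, its top 45 mm above the table (57 mm at the readout), with a round post to grip.
- post (a point): Grip point on the carriage's upright round steel post (20 mm diameter, from 45 to 100 mm above the table), 80 mm behind the sliding jaw's face; this point is on the post's axis, 85 mm above the table. Pinch the post from above to slide the carriage either way.
- tray: Open black plastic seedling tray, fixed to the table, 280 mm (its x) by 190 mm (its y) outside, 28 mm high, walls 4 mm, floor 4 mm thick. Origin: centre of its underside.
- spacer1: Plain aluminium spacer: a length of 36 x 36 mm square bar, 38 mm long, with a dark round bore mark in each end, 83 g nominal. Origin at its centre; its x axis runs along its length (all four long faces are alike). Starts lying on the table. May be absent from a run.
- spacer2: Plain aluminium spacer: a length of 36 x 36 mm square bar, 44 mm long, with a dark round bore mark in each end, 96 g nominal. Origin at its centre; its x axis runs along its length (all four long faces are alike). Starts lying on the table. May be absent from a run.
- spacer3: Plain aluminium spacer: a length of 36 x 36 mm square bar, 50 mm long, with a dark round bore mark in each end, 110 g nominal. Origin at its centre; its x axis runs along its length (all four long faces are alike). Starts lying on the table. May be absent from a run.
- spacer4: Plain aluminium spacer: a length of 36 x 36 mm square bar, 56 mm long, with a dark round bore mark in each end, 123 g nominal. Origin at its centre; its x axis runs along its length (all four long faces are alike). Starts lying on the table. May be absent from a run.
- sealant_gun: Blue sealant gun lying on the table, body 52 mm diameter and 200 mm long, with a nozzle, rod and handle. Bystander.
- coil: Roll of steel strip lying flat, 116 mm diameter, 50 mm high. Bystander.
- tape: Grey roll of tape lying flat, 96 mm diameter, 40 mm high. Bystander.
Things that resemble listed ones, but are neither listed nor needed, are in the scene too. Leave any blue or red look-alike of the spacer2 alone.

How it is judged (in metres and radians):
On the way, in this order (a step that is already met when the one before it is completed fails the run):
1. every spacer stands on the beam between anvil and sliding jaw, lengthwise along it, let go (x of spacer1 in the frame of gauge between -0.014 and 0.014 m and y of spacer1 in the frame of gauge between -0.185 and 0.03 m and z of spacer1 in the frame of gauge between 0.043 and 0.054 m and angle between the x axis of each of spacer1, spacer2, spacer3, spacer4 and the y axis of gauge, either way round below 0.2 rad and contact force between the fingers and spacer1 below 0.2 N and linear speed of each of spacer1, spacer2, spacer3, spacer4 below 0.02 m/s and x of spacer2 in the frame of gauge between -0.014 and 0.014 m and y of spacer2 in the frame of gauge between -0.185 and 0.03 m and z of spacer2 in the frame of gauge between 0.043 and 0.054 m and contact force between the fingers and spacer2 below 0.2 N and x of spacer3 in the frame of gauge between -0.014 and 0.014 m and y of spacer3 in the frame of gauge between -0.185 and 0.03 m and z of spacer3 in the frame of gauge between 0.043 and 0.054 m and contact force between the fingers and spacer3 below 0.2 N and x of spacer4 in the frame of gauge between -0.014 and 0.014 m and y of spacer4 in the frame of gauge between -0.185 and 0.03 m and z of spacer4 in the frame of gauge between 0.043 and 0.054 m and contact force between the fingers and spacer4 below 0.2 N), for 0.2 s.
2. the sliding jaw presses on the row (over 2 N), and the row presses the spring anvil in by more than 2.5 mm (3 N) (x of spacer1 in the frame of gauge between -0.014 and 0.014 m and y of spacer1 in the frame of gauge between -0.185 and 0.03 m and z of spacer1 in the frame of gauge between 0.043 and 0.054 m and angle between the x axis of each of spacer1, spacer2, spacer3, spacer4 and the y axis of gauge, either way round below 0.2 rad and x of spacer2 in the frame of gauge between -0.014 and 0.014 m and y of spacer2 in the frame of gauge between -0.185 and 0.03 m and z of spacer2 in the frame of gauge between 0.043 and 0.054 m and x of spacer3 in the frame of gauge between -0.014 and 0.014 m and y of spacer3 in the frame of gauge between -0.185 and 0.03 m and z of spacer3 in the frame of gauge between 0.043 and 0.054 m and x of spacer4 in the frame of gauge between -0.014 and 0.014 m and y of spacer4 in the frame of gauge between -0.185 and 0.03 m and z of spacer4 in the frame of gauge between 0.043 and 0.054 m and (contact force between carriage and spacer1 above 2 N or contact force between carriage and spacer2 above 2 N or contact force between carriage and spacer3 above 2 N or contact force between carriage and spacer4 above 2 N) and value of joint anvil above 0.0025 m), for 0.2 s.
At the end, for the whole second after the job is handed in: Every spacer present lies at rest in the tray (centre inside the walls and less than 50 mm above the tray's underside), and the carriage is within 8 mm of its fully open stop (gap over 207 mm) (value of joint carriage above 0.207 m and x of spacer1 in the frame of tray between -0.13 and 0.13 m and y of spacer1 in the frame of tray between -0.085 and 0.085 m and z of each of spacer1, spacer2, spacer3, spacer4 in the frame of tray below 0.05 m and linear speed of each of spacer1, spacer2, spacer3, spacer4 below 0.02 m/s and x of spacer2 in the frame of tray between -0.13 and 0.13 m and y of spacer2 in the frame of tray between -0.085 and 0.085 m and x of spacer3 in the frame of tray between -0.13 and 0.13 m and y of spacer3 in the frame of tray between -0.085 and 0.085 m and x of spacer4 in the frame of tray between -0.13 and 0.13 m and y of spacer4 in the frame of tray between -0.085 and 0.085 m); the robot touches nothing.
It fails at once if the sealant gun is moved more than 40 mm (distance of sealant_gun from where it was at the start of the episode above 0.04 m).
It fails at once if the roll of steel strip is moved more than 40 mm (distance of coil from where it was at the start of the episode above 0.04 m).
It fails at once if the tape roll is moved more than 40 mm (distance of tape from where it was at the start of the episode above 0.04 m).
It fails at once if a spacer is crushed in the jaws with more than 60 N (contact force between carriage and spacer1 above 60 N or contact force between carriage and spacer2 above 60 N or contact force between carriage and spacer3 above 60 N or contact force between carriage and spacer4 above 60 N).
Of spacer1, spacer2, spacer3, spacer4 only 2 to 3 are there at a start; the rules pass over those that are not, and their reading is None.
At some moment in a run one of spacer1, spacer2, spacer3, spacer4 may be knocked a few centimetres aside while the robot is not near it.
Once in a run the grip may slacken for a moment while it holds something.
It also fails if it takes over 210 s, if anything falls off the work surface, if the arm or the gripper's body presses on something with over 40 N, if the wrist force passes 120 N, or if a joint passes its speed limit or range.

## Working session

There is one attempt and no reset: what is moved stays moved. The work goes in short steps, Python scripts to look and compute and a tool call to move; the robot and the scene stay as the last step left them, time stands still between calls to the robot, and variables do not carry over. Pictures are saved under pics/ and viewed, at most 14 in all, crops included, and the job is handed in when it is done.

Besides the shell and the picture viewer there is one more tool, called after ">>>" as name(argument=value, ...) on one line, values as JSON. play_rows: Moves the arm, as the interface text tells. Its arguments: {"type":"object","properties":{"targets":{"type":"array"}},"required":["targets"]}

```bash
mkdir -p pics; cat > h.py <<'E'
import numpy as np, cv2
from station import manip
def snap(n):
    return manip.snapshot(n)
def f(s): return 240/np.tan(np.radians(s["vfov"])/2)
def cloud(s):
    """world points HxWx3 from depth (pinhole cams)"""
    v,u=np.mgrid[0:480,0:640]; z=s["z_map"]; F=f(s)
    p=np.stack([(u-s["cx"])/F*z,-(v-s["cy"])/F*z,-z],-1)
    return p@np.array(s["attitude"]).T+np.array(s["eye"])
E
python3 - <<'E'
from h import *
for n in("scene","side"):
    s=snap(n); cv2.imwrite(f"pics/{n}0.png",s["img"]); print(n,s["vfov"],s["cx"],s["cy"],s["eye"],np.array(s["attitude"]).tolist(),{k for k in s})
    np.savez(f"{n}0.npz",**{k:v for k,v in s.items()})
print(manip.state())
E
```

```text
scene 48.60838595099131 319.9225944029328 241.41850769187818 [1.16561035 0.7552275  1.08543891] [[-0.839798992876303, -0.37141395713417635, 0.3959663167617665], [0.5427709361461323, -0.5901456430402482, 0.597601732657849], [0.011720172310959521, 0.7167843416583151, 0.6971964178869949]] {'z_map', 'eye', 'cx', 'attitude', 'vfov', 'img', 'cy'}
side 43.067493497632185 315.41650486515215 239.21076225721032 [-0.1785388  -0.8954204   0.89569366] [[0.7103127337306353, 0.434953285258518, -0.5534179794178483], [-0.7035284277399368, 0.4136356607877328, -0.5778869192899836], [-0.022440402444788846, 0.7998257183708949, 0.5998126779008577]] {'z_map', 'eye', 'cx', 'attitude', 'vfov', 'img', 'cy'}
{'clock': 0.1, 'joints': array([ 5.80636467e+01,  2.81612322e+01,  8.93455370e+01,  2.75734767e-04,
        6.25519346e+01, -6.04955611e+00]), 'joint_vel': array([-0.04305061, -0.11816886, -0.05518098,  0.03245566, -0.0028004 ,
       -0.00999976]), 'tau': array([ 2.87211587e-03, -6.13624048e+01, -2.58608669e+01,  6.93892851e-02,
        4.70231194e-02, -6.17448040e-05]), 'ee_pos': array([0.27270873, 0.56208845, 0.18272097]), 'ee_rot': array([[-8.99657408e-01,  4.36596209e-01, -5.45600198e-04],
       [ 4.36596536e-01,  8.99656997e-01, -8.67231390e-04],
       [ 1.12223099e-04, -1.01841830e-03, -9.99999475e-01]]), 'force': array([0.3169111 , 0.23197665, 0.16025207]), 'moment': array([-0.02612133,  0.01198437, -0.05347302]), 'gripper_force': 0.0, 'grip_width': 0.09492404755957101}
```

View pics/scene0.png

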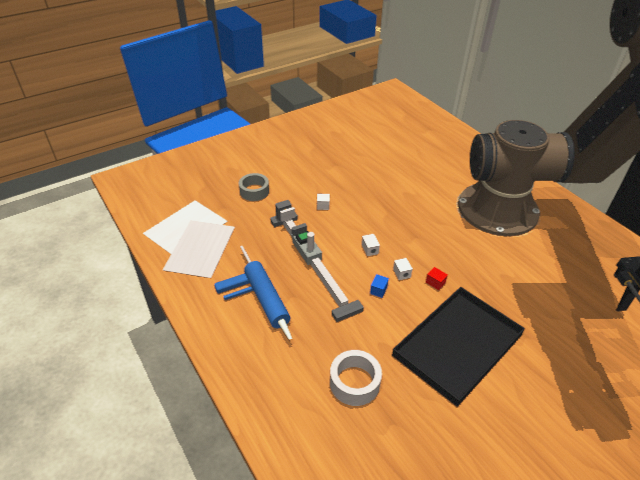

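View pics/side0.png

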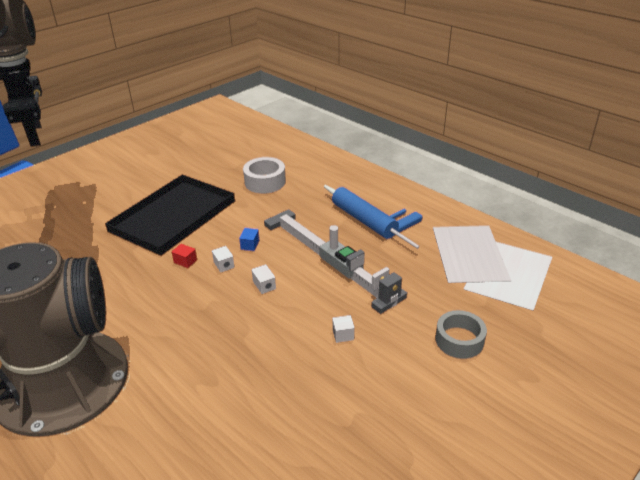

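The aluminium spacers are at scene (323,201), (370,244) and (402,268), and at side (343,328), (263,279) and (223,259). The look-alikes are the blue cube at (379,286) and the red one at (437,278). The anvil end of the caliper is at scene (285,212), and the post is at (311,240).

```bash
cat >> h.py <<'E'
def topfaces(s,zr=(0.031,0.041),ztab=0.0):
    """grey tops of spacers: list of (centre, size, yaw deg, n)"""
    P=cloud(s); hsv=cv2.cvtColor(s["img"],cv2.COLOR_BGR2HSV)
    m=((hsv[...,1]<60)&(hsv[...,2]>60)&(P[...,2]>zr[0])&(P[...,2]<zr[1])).astype(np.uint8)
    n,l,st,_=cv2.connectedComponentsWithStats(m); out=[]
    for i in range(1,n):
        if st[i,4]<40: continue
        Q=P[l==i]; r=cv2.minAreaRect((Q[:,:2]*1000).astype(np.float32))
        out.append((np.round(r[0],1),np.round(r[1],1),round(r[2],1),st[i,4],np.round(Q[:,2].mean(),4),(st[i,:4]).tolist()))
    return out
def rast(ss,x0=.2,x1=.95,y0=-.6,y1=.65,k=500):
    W=np.zeros((int((x1-x0)*k),int((y1-y0)*k),3),np.uint8)
    for s in ss:
        P=cloud(s).reshape(-1,3);c=s["img"].reshape(-1,3)
        o=np.argsort(P[:,2]);P=P[o];c=c[o]
        k2=(P[:,0]>x0)&(P[:,0]<x1)&(P[:,1]>y0)&(P[:,1]<y1)&(P[:,2]<.15)
        W[((x1-P[k2,0])*k).astype(int).clip(0,W.shape[0]-1),((y1-P[k2,1])*k).astype(int).clip(0,W.shape[1]-1)]=c[k2]
    return W
E
python3 - <<'E'
from h import *
S={n:dict(np.load(f"{n}0.npz")) for n in("scene","side")}
cv2.imwrite("pics/top.png",rast(S.values()))
for n,s in S.items():
    P=cloud(s); h=cv2.cvtColor(s["img"],cv2.COLOR_BGR2HSV)
    print(n,"table",np.median(P[P[...,2]<.02][:,2]))
    for r in topfaces(s): print(r)
    print("beam z .026-.034")
    for r in topfaces(s,(.025,.031)): print(r)
    print("high")
    for r in topfaces(s,(.06,.105)): print(r)
    Q=P; blk=(h[...,2]<60)&(P[...,2]>-.01)&(P[...,2]<.035)&(P[...,0]>.2)
    n_,l,st,_=cv2.connectedComponentsWithStats(blk.astype(np.uint8)); i=1+np.argmax(st[1:,4]); print("tray",cv2.minAreaRect((P[l==i][:,:2]*1000).astype(np.float32)),st[i])
E
```

```text
scene table -0.0014638681382550534
(array([ -763.3, -1120.3]), array([ 78.7, 436.3]), 7.7, np.int32(150), np.float64(0.0359), [411, 9, 70, 32])
(array([-760.5, -727.9]), array([ 22.9, 141.8]), 1.3, np.int32(55), np.float64(0.0367), [486, 48, 25, 14])
(array([-761.3, -445.5]), array([411.2,  24.5]), 89.8, np.int32(199), np.float64(0.036), [511, 60, 81, 43])
(array([ 602.8, -471.1]), array([98.3, 76.9]), 18.5, np.int32(131), np.float64(0.0368), [239, 174, 29, 20])
(array([ 457.5, -302.8]), array([42.1, 34.4]), 57.3, np.int32(98), np.float64(0.0366), [317, 194, 12, 10])
(array([ 596.9, -263.7]), array([41.7, 34.2]), 8.0, np.int32(54), np.float64(0.035), [281, 216, 14, 12])
(array([447.6, -70.1]), array([56.3, 37.6]), 70.4, np.int32(167), np.float64(0.0369), [362, 234, 17, 16])
(array([ 622.1, -120.3]), array([ 41.4, 149.2]), 9.4, np.int32(122), np.float64(0.0348), [293, 239, 31, 33])
(array([430.3,  53.1]), array([47.8, 36.2]), 74.5, np.int32(171), np.float64(0.0369), [395, 258, 17, 16])
(array([626.1,  -6.2]), array([65.3, 19. ]), 86.5, np.int32(83), np.float64(0.0328), [323, 272, 15, 
[... 2845 characters left out ...]
4(0.0281), [440, 339, 44, 12])
high
(array([ 611.6, -129.4]), array([24.2, 15.9]), 43.7, np.int32(146), np.float64(0.0836), [330, 226, 8, 20])
(array([ 604.3, -199.3]), array([17.9, 43.8]), 82.7, np.int32(112), np.float64(0.0663), [346, 250, 18, 13])
(array([ 597.4, -278.7]), array([13.9, 45.9]), 85.7, np.int32(101), np.float64(0.066), [372, 267, 17, 14])
(array([ 594.8, -309.2]), array([26.8, 46.3]), 83.9, np.int32(194), np.float64(0.0671), [379, 273, 23, 15])
(array([-79.3, -19.7]), array([27.6, 11.1]), 81.3, np.int32(50), np.float64(0.0725), [7, 382, 10, 10])
tray ((462.78924560546875, 309.7558288574219), (288.33935546875, 199.4313201904297), 12.791240692138672) [ 106  175  128   80 5259]
```

View pics/top.png

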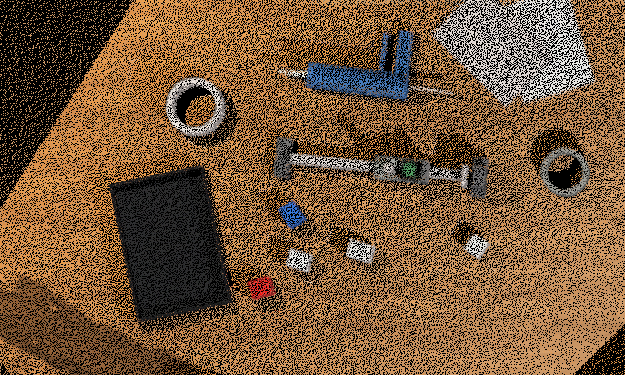

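The top view confirms three light grey spacers, the blue and red look-alikes, the tray on the left (its long axis mostly along x) and the caliper with its anvil on the right. Next I'll take one close crop to check the choice and find the bore faces.

```bash
python3 - <<'E'
from h import *
S={n:dict(np.load(f"{n}0.npz")) for n in("scene","side")}
c={"scene":[(323,201),(370,244),(402,268)],"side":[(343,328),(263,279),(223,259)]}
W=[]
for n in c: W.append(np.hstack([cv2.resize(S[n]["img"][v-20:v+20,u-20:u+20],(250,250),interpolation=cv2.INTER_NEAREST) for u,v in c[n]]))
cv2.imwrite("pics/crop.png",np.vstack(W))
E
```

```text
(no output)
```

View pics/crop.png

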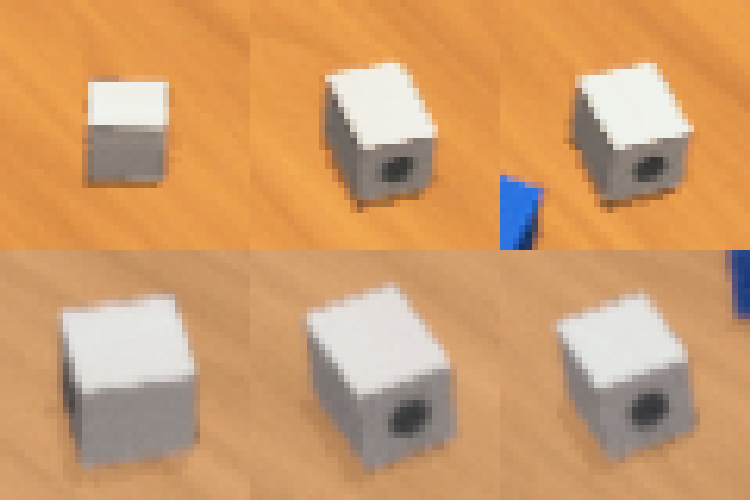

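The crop shows all three are plain aluminium. B (370,244) and C (402,268) have bores facing both cameras. A (323,201) shows plain faces to both cameras and a dark sliver on its left face in the side view, so its axis is at about 147°. I'm choosing A, B and C and leaving out blue and red. First I'll open the carriage by its post.

```bash
cat >> h.py <<'E'
from scipy.spatial.transform import Rotation as Ro
YAW=-5.9; O=np.array([.6166,-.095])
def g2w(x,y):
    a=np.radians(YAW); return O+x*np.array([np.cos(a),np.sin(a)])+y*np.array([-np.sin(a),np.cos(a)])
def w2g(p):
    a=np.radians(YAW); d=np.array(p)[:2]-O; return np.round([d@[np.cos(a),np.sin(a)],d@[-np.sin(a),np.cos(a)]],4)
def rows(*ts):
    """each t=(x,y,z,yaw of tool y); prints row from present pose"""
    st=manip.state(); p=st["ee_pos"];R=st["ee_rot"]
    for x,y,z,yaw in ts:
        a=np.radians(yaw); yy=[np.cos(a),np.sin(a),0]; zz=[0,0,-1]; T=np.c_[np.cross(yy,zz),yy,zz]
        d=R.T@(np.array([x,y,z])-p); w=np.degrees(Ro.from_matrix(R.T@T).as_rotvec())
        print([round(v,3) for v in [*(d/.5),*(w/120)]], "rows>=",int(max(np.linalg.norm(d)/.0625,np.linalg.norm(w)/10.7))+1)
def S():
    s=manip.state(); y=s["ee_rot"][:,1]
    print("t",s["clock"],"p",s["ee_pos"].round(4),"g",w2g(s["ee_pos"]),"yaw",round(np.degrees(np.arctan2(y[1],y[0])),1),"F",s["force"].round(1),"w",round(s["grip_width"],4),"gf",round(s["gripper_force"],1),"j6",round(s["joints"][5],0))
E
python3 - <<'E'
from h import *
p=g2w(0,-.0315); print(p)
rows((*p,.183,YAW),(*p,.066,YAW))
E
```

```text
[ 0.61336204 -0.12633314]
[np.float64(-1.214), np.float64(-0.941), np.float64(0.0), np.float64(-0.0), np.float64(0.0), np.float64(0.583)] rows>= 13
[np.float64(-1.214), np.float64(-0.941), np.float64(0.234), np.float64(-0.0), np.float64(0.0), np.float64(0.583)] rows>= 13
```

>>> play_rows(targets=[[-0.607,-0.47,0,0,0,0.29,0],[-0.607,-0.47,0,0,0,0.29,0],[-0.607,-0.47,0,0,0,0.29,0],[-0.607,-0.47,0,0,0,0.29,0],[-0.607,-0.47,0,0,0,0.29,0],[-0.607,-0.47,0,0,0,0.29,0],[-0.607,-0.47,0,0,0,0.29,0],[-0.607,-0.47,0,0,0,0.29,0]])

```text
clock: 1.1
ee_pos: [0.4433, 0.2182, 0.1831]
ee_rot: [[-0.488, 0.873, -0.0], [0.873, 0.488, 0.0], [0.0, -0.0, -1.0]]
force: [-0.2, 0.5, 0.1]
grip_width: 0.0951
gripper_force: 0.0
```

```bash
python3 - <<'E'
from h import *
S();p=g2w(0,-.0315)
rows((*p,.183,YAW),(*p,.066,YAW))
E
```

```text
t 1.1 p [0.4433 0.2182 0.1831] g [-0.2046  0.2937] yaw 29.2 F [-0.2  0.5  0.1] w 0.0951 gf 0.0 j6 -11.0
[np.float64(-0.767), np.float64(-0.04), np.float64(-0.0), np.float64(-0.0), np.float64(-0.0), np.float64(0.293)] rows>= 7
[np.float64(-0.768), np.float64(-0.04), np.float64(0.234), np.float64(-0.0), np.float64(-0.0), np.float64(0.293)] rows>= 7
```

>>> play_rows(targets=[[-0.767,-0.04,0,0,0,0.293,0],[-0.767,-0.04,0,0,0,0.293,0],[-0.767,-0.04,0,0,0,0.293,0],[-0.767,-0.04,0,0,0,0.293,0],[-0.767,-0.04,0,0,0,0.293,0],[-0.767,-0.04,0,0,0,0.293,0],[-0.767,-0.04,0,0,0,0.293,0],[-0.767,-0.04,0,0,0,0.293,0],[-0.767,-0.04,0,0,0,0.293,0]])

```text
clock: 2.22
ee_pos: [0.6133, -0.1236, 0.1833]
ee_rot: [[0.1, 0.995, -0.0], [0.995, -0.1, 0.0], [0.0, -0.0, -1.0]]
force: [-0.1, 0.1, 0.2]
grip_width: 0.095
gripper_force: 0.0
```

```bash
cat >> h.py <<'E'
def wcloud(s):
    """world points from fisheye wrist cam; z_map is along the axis"""
    v,u=np.mgrid[0:480,0:640]; F=f(s); a=u-s["cx"]; b=v-s["cy"]; r=np.hypot(a,b)+1e-9; th=r/F
    z=s["z_map"]; t=np.tan(np.minimum(th,1.5))*z
    p=np.stack([a/r*t,-b/r*t,-z],-1)
    return p@np.array(s["attitude"]).T+np.array(s["eye"])
E
python3 - <<'E'
from h import *
S();s=snap("wrist"); cv2.imwrite("pics/w1.png",s["img"])
P=wcloud(s);print(s["vfov"],s["eye"])
h=cv2.cvtColor(s["img"],cv2.COLOR_BGR2HSV)
for lo,hi in((.095,.106),(.062,.072),(.027,.034)):
    m=((P[...,2]>lo)&(P[...,2]<hi)&(h[...,1]<60)).astype(np.uint8); n,l,st,_=cv2.connectedComponentsWithStats(m)
    for i in range(1,n):
        if st[i,4]>60:
            Q=P[l==i]; r=cv2.minAreaRect((Q[:,:2]*1000).astype(np.float32)); print(lo,st[i],np.round(r[0],1),np.round(r[1],1),round(r[2],1),w2g(np.array(r[0])/1000))
E
```

```text
t 2.225 p [ 0.6133 -0.1236  0.1833] g [-0.0003 -0.0288] yaw -5.7 F [-0.1  0.1  0.2] w 0.095 gf 0.0 j6 -12.0
65.70646984690485 [ 0.61983067 -0.04433319  0.38528607]
0.095 [308 221  24  26 473] [ 612.5 -123.6] [19.9 18.5] 84.0 [-0.0012 -0.0288]
0.062 [298 291  45  15 667] [ 605.8 -195.9] [14.  41.9] 84.0 [-0.0004 -0.1015]
0.062 [299 362  43  10 420] [ 597.9 -275.3] [11.6 43.8] 84.4 [-1.000e-04 -1.813e-01]
0.062 [300 377  40  17 627] [ 594.9 -301.4] [19.7 42. ] 84.2 [-0.0004 -0.2075]
0.027 [480   0  14  40 374] [803.3  65.5] [48.1 13. ] 77.5 [0.1692 0.1789]
0.027 [ 298   15   44  174 3657] [623.1 -12.6] [170.   41.6] 84.7 [-0.002   0.0826]
0.027 [134  48  10  41 124] [445.6  49.7] [42.3  2.7] 75.1 [-0.185   0.1264]
0.027 [164 158   9  48 114] [463.9 -72.4] [48.6  1.8] 72.4 [-0.1542  0.0068]
0.027 [461 240  17  71 433] [ 769.6 -207. ] [82.6  8.7] 83.6 [ 0.1637 -0.0957]
0.027 [311 306  19  25 447] [ 601.6 -236.8] [31.3 19.2] 83.7 [-0.0003 -0.1426]
0.027 [203 358  22  12  87] [ 469.9 -287.6] [ 2.8 27.2] 56.4 [-0.1261 -0.2067]
```

View pics/w1.png

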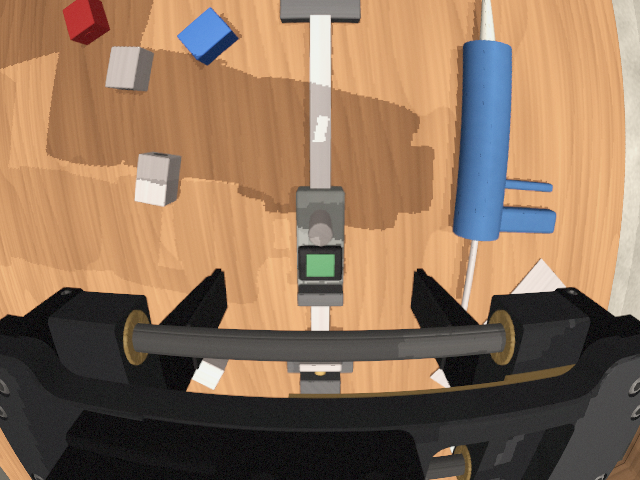

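The wrist view shows the caliper straight ahead: post at (320,232), jaw at (320,298), anvil at (320,366). B is at (158,180) and C at (130,68), and the gun is clear. The tool is right over the post, so I'll lower and pinch it, then slide the carriage open.

>>> play_rows(targets=[[0,-0.001,0.117,0,0,0,0],[0,-0.001,0.2,0,0,0,0],[0,-0.001,0.234,0,0,0,0],[0,-0.001,0.234,0,0,0,0],[0,-0.001,0.234,0,0,0,1],[0,-0.001,0.234,0,0,0,1],[0,-0.001,0.234,0,0,0,1],[0,-0.001,0.234,0,0,0,1],[0,-0.001,0.234,0,0,0,1],[0,-0.001,0.234,0,0,0,1],[0.03,-0.001,0.234,0,0,0,1],[0.07,-0.001,0.234,0,0,0,1],[0.11,-0.001,0.234,0,0,0,1],[0.15,-0.001,0.234,0,0,0,1],[0.19,-0.001,0.234,0,0,0,1],[0.23,-0.001,0.234,0,0,0,1],[0.26,-0.001,0.234,0,0,0,1],[0.28,-0.001,0.234,0,0,0,1],[0.29,-0.001,0.234,0,0,0,1],[0.29,-0.001,0.234,0,0,0,1]])

```text
clock: 4.78
ee_pos: [0.6279, 0.0185, 0.0662]
ee_rot: [[0.102, 0.995, 0.0], [0.995, -0.102, 0.0], [0.0, 0.0, -1.0]]
force: [0.3, 0.2, 0.2]
grip_width: 0.0005
gripper_force: 0.0
```

```bash
sed -i 's/^YAW=.*/YAW=-5.8; O=np.array([.6162,-.0925])/' h.py; python3 - <<'E'
from h import *
S()
E
```

```text
t 4.775 p [0.6279 0.0185 0.0662] g [0.0004 0.1116] yaw -5.8 F [0.3 0.2 0.2] w 0.0005 gf 0.0 j6 2.0
```

```bash
cat >> h.py <<'E'
def wcomp(s,zr,smax=60,nmin=60):
    P=wcloud(s); h=cv2.cvtColor(s["img"],cv2.COLOR_BGR2HSV)
    m=((P[...,2]>zr[0])&(P[...,2]<zr[1])&(h[...,1]<smax)&(P[...,0]>.2)&(P[...,0]<.75)).astype(np.uint8); n,l,st,_=cv2.connectedComponentsWithStats(m)
    for i in range(1,n):
        if st[i,4]>nmin:
            Q=P[l==i]; r=cv2.minAreaRect((Q[:,:2]*1000).astype(np.float32)); print(zr,st[i].tolist(),np.round(r[0],1),np.round(r[1],1),round(r[2],1),"g",w2g(np.array(r[0])/1000))
E
python3 - <<'E'
from h import *
s=snap("wrist"); cv2.imwrite("pics/w2.png",s["img"]); wcomp(s,(.09,.108)); wcomp(s,(.062,.072))
s=snap("side"); print(topfaces(s,(.06,.105)))
E
```

```text
(0.09, 0.108) [309, 269, 20, 11, 144] [627.7  32.3] [2.7 9.3] 84.0 g [-0.0012  0.1253]
[(array([ 612.5, -128.6]), array([22.7, 15.9]), 43.5, np.int32(143), np.float64(0.0844), [330, 226, 8, 19]), (array([ 605. , -201.3]), array([18.3, 47.6]), 83.8, np.int32(117), np.float64(0.0662), [346, 250, 18, 13]), (array([ 598.1, -280. ]), array([13.5, 47.2]), 85.9, np.int32(99), np.float64(0.0663), [372, 267, 17, 14]), (array([ 594.9, -308.5]), array([28.9, 45.3]), 86.1, np.int32(212), np.float64(0.0671), [379, 273, 23, 16]), (array([-79.3,   3.9]), array([75.7, 11.3]), 87.4, np.int32(125), np.float64(0.073), [0, 369, 17, 23])]
```

View pics/w2.png

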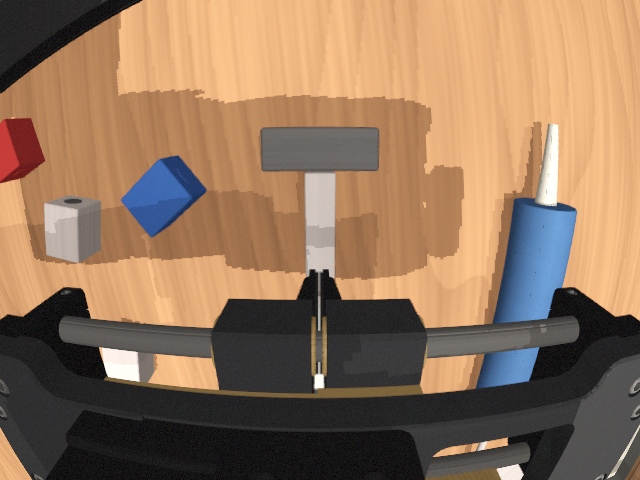

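The fingers shut on nothing: the wrist view shows them closed over the empty beam at (320,300), and the side view puts the carriage where it was. They probably had not finished closing before the slide began. I'll go back and let them close fully.

```bash
python3 - <<'E'
from h import *
rows((.628,.0185,.15,YAW),(.6128,-.1255,.15,YAW),(.6128,-.1255,.066,YAW))
E
```

```text
[np.float64(0.001), np.float64(0.0), np.float64(-0.168), np.float64(0.0), np.float64(-0.0), np.float64(-0.001)] rows>= 2
[np.float64(-0.289), np.float64(-0.001), np.float64(-0.168), np.float64(0.0), np.float64(-0.0), np.float64(-0.001)] rows>= 3
[np.float64(-0.289), np.float64(-0.001), np.float64(0.0), np.float64(0.0), np.float64(-0.0), np.float64(-0.001)] rows>= 3
```

>>> play_rows(targets=[[0,0,-0.1,0,0,0,0],[0,0,-0.168,0,0,0,0],[0,0,-0.168,0,0,0,0],[-0.12,0,-0.168,0,0,0,0],[-0.24,0,-0.168,0,0,0,0],[-0.289,-0.001,-0.168,0,0,0,0],[-0.289,-0.001,-0.168,0,0,0,0],[-0.289,-0.001,-0.168,0,0,0,0],[-0.289,-0.001,-0.168,0,0,0,0],[-0.289,-0.001,-0.08,0,0,0,0],[-0.289,-0.001,0,0,0,0,0],[-0.289,-0.001,0,0,0,0,0],[-0.289,-0.001,0,0,0,0,1],[-0.289,-0.001,0,0,0,0,1],[-0.289,-0.001,0,0,0,0,1],[-0.289,-0.001,0,0,0,0,1],[-0.289,-0.001,0,0,0,0,1],[-0.289,-0.001,0,0,0,0,1],[-0.289,-0.001,0,0,0,0,1],[-0.289,-0.001,0,0,0,0,1]])

```text
clock: 7.38
ee_pos: [0.6134, -0.1253, 0.0663]
ee_rot: [[0.102, 0.995, 0.002], [0.995, -0.102, -0.0], [-0.0, 0.002, -1.0]]
force: [15.6, -0.8, -5.6]
grip_width: 0.0207
gripper_force: 7.7
```

>>> play_rows(targets=[[0,0,0,0,0,0,1],[0,0,0,0,0,0,1],[0,0,0,0,0,0,1],[0,0,0,0,0,0,1]])

```text
clock: 7.88
ee_pos: [0.6143, -0.1254, 0.0663]
ee_rot: [[0.102, 0.995, 0.004], [0.995, -0.102, -0.001], [-0.0, 0.004, -1.0]]
force: [7.7, -0.2, -3.7]
grip_width: 0.0175
gripper_force: 30.0
```

>>> play_rows(targets=[[0,0,0,0,0,0,1],[0.005,0,0,0,0,0,1],[0.01,0,0,0,0,0,1],[0.02,0,0,0,0,0,1],[0.03,0,0,0,0,0,1],[0.04,0,0,0,0,0,1],[0.04,0,0,0,0,0,1]])

```text
clock: 8.75
ee_pos: [0.6163, -0.1053, 0.0663]
ee_rot: [[0.102, 0.995, 0.003], [0.995, -0.102, -0.001], [-0.0, 0.003, -1.0]]
force: [7.5, 0.5, -3.2]
grip_width: 0.0175
gripper_force: 30.0
```

```bash
python3 - <<'E'
from h import *
S()
s=snap("side"); print([r[:3] for r in topfaces(s,(.06,.105))]); cv2.imwrite("pics/s3.png",cv2.resize(s["img"][170:330,230:430],(800,640))[:600])
E
```

```text
t 8.75 p [ 0.6163 -0.1053  0.0663] g [ 0.0014 -0.0127] yaw -5.8 F [ 7.5  0.5 -3.2] w 0.0175 gf 30.0 j6 -10.0
[(array([ 615.8, -107.8]), array([27.8, 17.6]), 35.4), (array([ 608.3, -181.2]), array([18., 46.]), 86.4), (array([ 597.2, -279.7]), array([11.7, 47. ]), 85.1), (array([ 594.4, -309.6]), array([27.9, 45.4]), 85.3), (array([-79.4,   2.6]), array([75.1, 10.7]), 87.4)]
```

View pics/s3.png

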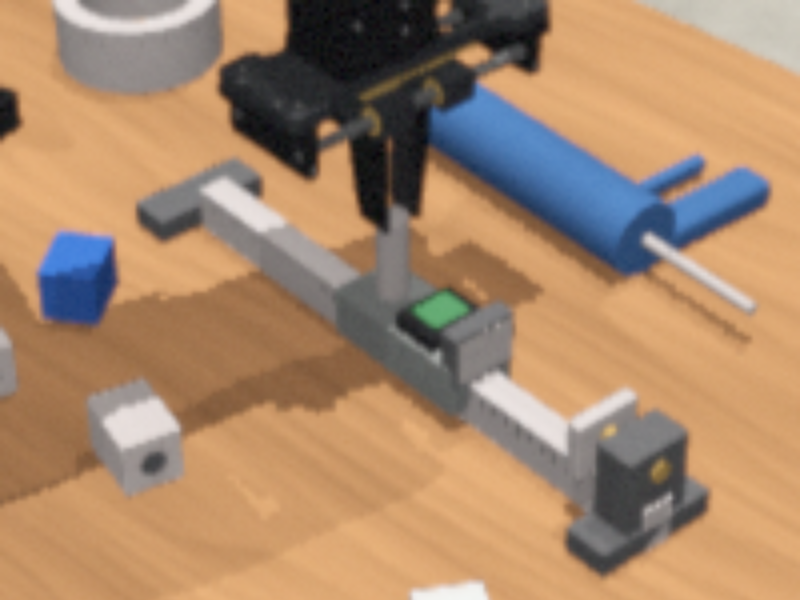

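The side view shows the carriage has moved about 20 mm with the grip. The whole post is visible at (395,250), so the fingers seem to hold it on its far edge. I'll compare the finger and post positions.

```bash
python3 - <<'E'
from h import *
for n in("side","scene"):
    s=snap(n);P=cloud(s);v=s["img"].max(-1); h=cv2.cvtColor(s["img"],cv2.COLOR_BGR2HSV)
    box=(abs(P[...,0]-.616)<.07)&(abs(P[...,1]+.105)<.06)
    for lo in (.06,.07,.08,.09,.10,.11,.12):
        b=box&(P[...,2]>lo)&(P[...,2]<lo+.01)
        d=b&(v<70); l=b&(v>=70)
        for k,m in(("dark",d),("light",l)):
            if m.sum()>3:
                g=np.array([w2g(p) for p in P[m]]);print(n,lo,k,m.sum(),"gx",g[:,0].min(),g[:,0].max(),"gy",g[:,1].min(),g[:,1].max())
s=snap("wrist"); wcomp(s,(.09,.108),60,20); wcomp(s,(.062,.072))
E
```

```text
side 0.06 light 37 gx -0.0107 0.0111 gy -0.0676 -0.0114
side 0.07 light 31 gx -0.0096 0.0104 gy -0.0253 -0.011
side 0.08 light 31 gx -0.0106 0.0109 gy -0.0262 -0.0117
side 0.09 light 41 gx -0.0114 0.0155 gy -0.0246 -0.0009
side 0.1 dark 29 gx -0.0147 0.014 gy -0.0246 -0.0028
side 0.1 light 22 gx -0.0146 0.0143 gy -0.0257 -0.0033
side 0.11 dark 51 gx -0.0163 0.0137 gy -0.0264 -0.003
side 0.11 light 7 gx -0.0153 0.0161 gy -0.0252 -0.002
side 0.12 dark 53 gx -0.0191 0.0165 gy -0.0279 -0.0015
side 0.12 light 9 gx -0.0158 0.0183 gy -0.0271 0.0004
scene 0.06 dark 5 gx 0.0008 0.0217 gy -0.0676 -0.0367
scene 0.06 light 22 gx -0.0028 0.0142 gy -0.0548 0.0003
scene 0.07 light 18 gx -0.0047 0.0104 gy -0.0174 -0.0032
scene 0.08 light 20 gx -0.0046 0.0109 gy -0.015 -0.0027
scene 0.09 light 19 gx -0.01 0.0134 gy -0.0245 -0.0036
scene 0.1 dark 12 gx -0.0115 0.0146 gy -0.0203 -0.0008
scene 0.1 light 27 gx -0.0132 0.0151 gy -0.0246 0.0002
scene 0.11 dark 27 gx -0.0134 0.0173 gy -0.0224 0.0009
scene 0.11 light 5 gx -0.0087 0.0176 gy -0.0238 -0.0066
scene 0.12 dark 34 gx -0.0169 0.0193 gy -0.0195 0.0001
scene 0.12 light 5 gx -0.0096 0.0181 gy -0.0256 -0.022
(0.09, 0.108) [291, 269, 10, 11, 66] [605.4 -89.8] [2.5 5.1] 62.3 g [-0.011   0.0016]
(0.09, 0.108) [300, 269, 50, 44, 1422] [ 618.  -102.7] [26.3 20.8] 6.1 g [ 0.0028 -0.0099]
(0.062, 0.072) [302, 252, 34, 17, 174] [615.4 -98. ] [ 8.2 19.4] 84.7 g [-0.0003 -0.0055]
(0.062, 0.072) [292, 362, 55, 19, 896] [ 607.7 -176.1] [14.4 36.1] 84.5 g [-0.    -0.084]
```

>>> play_rows(targets=[[0,0,0,0,0,0,0.3],[0,0,0,0,0,0,0.3],[0,0,0,0,0,0,0.3],[0,0,0.02,0,0,0,0.3],[0,0,0.03,0,0,0,0.3],[0,0,0.03,0,0,0,0.3],[0,0,0.03,0,0,0,0.3]])

```text
clock: 9.82
ee_pos: [0.6147, -0.1053, 0.0512]
ee_rot: [[0.102, 0.995, 0.0], [0.995, -0.102, 0.0], [0.0, -0.0, -1.0]]
force: [-0.4, -0.7, 0.7]
grip_width: 0.0662
gripper_force: 0.0
```

```bash
python3 - <<'E'
from h import *
S();print(manip.tcp_to_grasp)
s=snap("side");P=cloud(s)
box=(abs(P[...,0]-.616)<.07)&(abs(P[...,1]+.105)<.04)
for lo in np.arange(.04,.14,.01):
    m=box&(P[...,2]>lo)&(P[...,2]<lo+.01)
    g=np.array([w2g(p) for p in P[m]]); d=abs(g[:,0])>.026; print(round(lo,2),d.sum(),g[d,0].min() if d.any() else "", g[d,0].max() if d.any() else "",g[d,1].mean() if d.any() else"")
s=snap("wrist");print(s["eye"])
E
```

```text
t 9.825 p [ 0.6147 -0.1053  0.0512] g [-0.0002 -0.0129] yaw -5.8 F [-0.4 -0.7  0.7] w 0.0662 gf 0.0 j6 -10.0
0.0188
0.04 0   
0.05 0   
0.06 0   
0.07 0   
0.08 42 -0.0403 0.0364 -0.014371428571428571
0.09 56 -0.0418 0.0406 -0.016107142857142858
0.1 64 -0.0425 0.0391 -0.0154046875
0.11 56 -0.0434 0.0413 -0.016998214285714287
0.12 69 -0.0457 0.0427 -0.017368115942028983
0.13 73 -0.0465 0.0464 -0.01758219178082192
[ 0.62137738 -0.02594251  0.25329509]
```

```bash
python3 - <<'E'
from h import *
for n in("side","scene"):
    s=snap(n);P=cloud(s); g=P[...,:2]-O; a=np.radians(YAW); gx=g@[np.cos(a),np.sin(a)]; gy=g@[-np.sin(a),np.cos(a)]
    for sgn in(-1,1):
        m=(sgn*gx>.026)&(sgn*gx<.06)&(abs(gy+.013)<.03)&(P[...,2]>.05)&(P[...,2]<.2); q=P[m]
        print(n,sgn,m.sum(),np.sort(q[:,2])[:8].round(4), "gy",np.percentile(gy[m],[2,98]).round(4),"gx near tip",gx[m&(P[...,2]<.09)].round(3)[:50:8])
E
```

```text
side -1 292 [0.0837 0.0838 0.0842 0.0846 0.0849 0.0852 0.0857 0.0857] gy [-0.0419 -0.0013] gx near tip [-0.037 -0.038 -0.038]
side 1 422 [0.0828 0.0832 0.0837 0.0843 0.0844 0.0855 0.0858 0.0859] gy [-0.0419  0.0054] gx near tip [0.033 0.035 0.037]
scene -1 206 [0.0856 0.0871 0.0887 0.0889 0.0891 0.0898 0.09   0.0904] gy [-0.0232  0.0158] gx near tip [-0.036]
scene 1 214 [0.0853 0.0856 0.0861 0.0864 0.0889 0.0906 0.0918 0.0926] gy [-0.0389  0.0163] gx near tip [0.037]
```

The fingertips sit about 31 mm higher than the reported TCP z implies (both cameras agree), so I'll correct every height by that, confirming by touch. Lowering 18 mm and re-gripping the post.

>>> play_rows(targets=[[0,0,0.02,0,0,0,0.3],[0,0,0.036,0,0,0,0.3],[0,0,0.036,0,0,0,1],[0,0,0.036,0,0,0,1],[0,0,0.036,0,0,0,1],[0,0,0.036,0,0,0,1],[0,0,0.036,0,0,0,1],[0,0,0.036,0,0,0,1],[0,0,0.036,0,0,0,1],[0.005,0,0.036,0,0,0,1],[0.02,0,0.036,0,0,0,1],[0.05,0,0.036,0,0,0,1],[0.09,0,0.036,0,0,0,1],[0.13,0,0.036,0,0,0,1],[0.17,0,0.036,0,0,0,1],[0.21,0,0.036,0,0,0,1],[0.23,0,0.036,0,0,0,1],[0.24,0,0.036,0,0,0,1],[0.245,0,0.036,0,0,0,1],[0.245,0,0.036,0,0,0,1]])

```text
clock: 12.52
ee_pos: [0.6287, 0.0167, 0.0334]
ee_rot: [[0.102, 0.995, 0.003], [0.995, -0.102, -0.0], [0.0, 0.003, -1.0]]
force: [7.3, 0.7, -3.4]
grip_width: 0.0193
gripper_force: 30.0
```

>>> play_rows(targets=[[0.004,0,0,0,0,0,1],[0.008,0,0,0,0,0,1],[0.011,0,0,0,0,0,1],[0.011,0,0,0,0,0,1]])

```text
clock: 13.02
ee_pos: [0.6291, 0.0211, 0.0334]
ee_rot: [[0.102, 0.995, 0.003], [0.995, -0.102, -0.001], [-0.001, 0.003, -1.0]]
force: [5.8, -5.2, -3.3]
grip_width: 0.0196
gripper_force: 30.0
```

```bash
python3 - <<'E'
from h import *
S()
E
```

```text
t 13.025 p [0.6291 0.0211 0.0334] g [0.0014 0.1144] yaw -5.8 F [ 5.8 -5.2 -3.3] w 0.0196 gf 30.0 j6 2.0
```

>>> play_rows(targets=[[0,0,0,0,0,0,0.2],[0,0,0,0,0,0,0],[0,0,0,0,0,0,0],[0,0,0,0,0,0,0],[0,0,-0.12,0,0,0,0],[0,0,-0.24,0,0,0,0],[-0.1,-0.1,-0.28,0,0,0,0],[-0.2,-0.2,-0.28,0,0,0,0],[-0.26,-0.26,-0.28,0,0,0,0],[-0.26,-0.26,-0.28,0,0,0,0],[-0.26,-0.26,-0.28,0,0,0,0]])

```text
clock: 14.4
ee_pos: [0.4857, -0.0941, 0.1736]
ee_rot: [[0.103, 0.995, 0.001], [0.995, -0.103, -0.0], [0.0, 0.001, -1.0]]
force: [-0.1, 0.3, 0.2]
grip_width: 0.0952
gripper_force: 0.0
```

```bash
sed -i 's/^YAW=.*/YAW=-5.8; O=np.array([.6172,-.0925])/' h.py; python3 - <<'E'
from h import *
S(); s=snap("wrist"); cv2.imwrite("pics/w4.png",s["img"]); wcomp(s,(.030,.041),50,150)
for n in("scene","side"):
    for r in topfaces(snap(n)): 
        if 300<r[0][0]<550: print(n,r[:4])
E
```

```text
t 14.4 p [ 0.4857 -0.0941  0.1736] g [-0.1306 -0.0149] yaw -5.9 F [-0.1  0.3  0.2] w 0.0952 gf 0.0 j6 -13.0
(0.03, 0.041) [445, 36, 20, 21, 276] [631.1  62. ] [20.  20.2] 83.2 g [-0.0017  0.1552]
(0.03, 0.041) [219, 44, 46, 50, 1787] [428.6  54.5] [44.4 36.3] 74.0 g [-0.2025  0.1272]
(0.03, 0.041) [431, 56, 7, 110, 379] [602.   -1.5] [103.3   2.3] 84.5 g [-0.0243  0.089 ]
(0.03, 0.041) [254, 166, 45, 57, 1978] [446.9 -67.3] [49.3 36. ] 73.5 g [-0.172   0.0079]
(0.03, 0.041) [436, 170, 27, 124, 1459] [ 612.1 -124.7] [129.5  20.6] 84.1 g [-0.0018 -0.0325]
(0.03, 0.041) [294, 375, 41, 19, 493] [ 458.  -288.4] [25.4 47.2] 87.0 g [-0.1386 -0.211 ]
scene (array([ 457.3, -303.5]), array([38.2, 34.3]), 56.6, np.int32(94))
scene (array([448.4, -69.8]), array([52.6, 35.6]), 72.3, np.int32(156))
scene (array([428.3,  51.7]), array([52. , 37.8]), 70.3, np.int32(161))
side (array([428.8,  51. ]), array([49.4, 36.8]), 75.3, np.int32(205))
side (array([447.8, -70.4]), array([57. , 37.7]), 75.5, np.int32(265))
side (array([ 457.4, -303.6]), array([39.4, 38.5]), 54.9, np.int32(272))
```

C measures 44 mm (spacer2) and B 50 mm (spacer3), and A should be 38 mm (spacer1). I'll pick B first.

```bash
python3 - <<'E'
from h import *
rows((.4473,-.069,.08,-16.5),(.4473,-.069,-.010,-16.5),(.4473,-.069,-.022,-16.5))
E
```

```text
[np.float64(0.041), np.float64(-0.082), np.float64(0.186), np.float64(-0.0), np.float64(-0.0), np.float64(0.089)] rows>= 2
[np.float64(0.041), np.float64(-0.082), np.float64(0.366), np.float64(-0.0), np.float64(-0.0), np.float64(0.089)] rows>= 4
[np.float64(0.041), np.float64(-0.082), np.float64(0.39), np.float64(-0.0), np.float64(-0.0), np.float64(0.089)] rows>= 4
```

>>> play_rows(targets=[[0.041,-0.082,0.05,0,0,0.089,0],[0.041,-0.082,0.12,0,0,0.089,0],[0.041,-0.082,0.186,0,0,0.089,0],[0.041,-0.082,0.186,0,0,0.089,0],[0.041,-0.082,0.26,0,0,0.089,0],[0.041,-0.082,0.32,0,0,0.089,0],[0.041,-0.082,0.36,0,0,0.089,0],[0.041,-0.082,0.375,0,0,0.089,0],[0.041,-0.082,0.385,0,0,0.089,0],[0.041,-0.082,0.385,0,0,0.089,0]])

```text
clock: 15.8
ee_pos: [0.4469, -0.0695, -0.0188]
ee_rot: [[0.284, 0.959, 0.001], [0.959, -0.284, -0.0], [0.0, 0.001, -1.0]]
force: [0.5, 0.1, 0.3]
grip_width: 0.095
gripper_force: 0.0
```

```bash
python3 - <<'E'
from h import *
S()
for n in("side","scene"):
    s=snap(n);P=cloud(s)
    m=(abs(P[...,0]-.447)<.08)&(abs(P[...,1]+.069)<.05)&(s["img"].max(-1)<75)&(P[...,2]>-.005)&(P[...,2]<.1)
    h=np.histogram(P[m][:,2],bins=np.arange(-.005,.06,.005));print(n,h[0])
E
```

```text
t 15.8 p [ 0.4469 -0.0695 -0.0188] g [-0.1717  0.0057] yaw -16.5 F [0.5 0.1 0.3] w 0.095 gf 0.0 j6 -1.0
side [ 0  0  0  4 21 20 20 18 18 17 21 17]
scene [ 0  1  1  0  9  7 13 13  9 10 14 11]
```

>>> play_rows(targets=[[0,0,0.006,0,0,0,0],[0,0,0.012,0,0,0,0],[0,0,0.012,0,0,0,1],[0,0,0.012,0,0,0,1],[0,0,0.012,0,0,0,1],[0,0,0.012,0,0,0,1],[0,0,0.012,0,0,0,1],[0,0,0.012,0,0,0,1],[0,0,0.012,0,0,0,1],[0,0,0.012,0,0,0,1]])

```text
clock: 17.15
ee_pos: [0.4466, -0.0695, -0.0253]
ee_rot: [[0.284, 0.959, 0.0], [0.959, -0.284, 0.0], [0.0, 0.0, -1.0]]
force: [0.2, 0.4, 0.1]
grip_width: 0.036
gripper_force: 30.0
```

```bash
python3 - <<'E'
from h import *
p=g2w(0,-.148);print(p)
rows((.4466,-.0695,.1,-16.5),(*p,.1,YAW),(*p,.03,YAW),(*p,.0055,YAW))
E
```

```text
[ 0.60224367 -0.23974234]
[np.float64(0.0), np.float64(0.0), np.float64(-0.251), np.float64(0.0), np.float64(-0.0), np.float64(-0.0)] rows>= 3
[np.float64(-0.238), np.float64(0.395), np.float64(-0.25), np.float64(0.0), np.float64(-0.0), np.float64(-0.089)] rows>= 5
[np.float64(-0.238), np.float64(0.395), np.float64(-0.11), np.float64(0.0), np.float64(-0.0), np.float64(-0.089)] rows>= 4
[np.float64(-0.238), np.float64(0.395), np.float64(-0.061), np.float64(0.0), np.float64(-0.0), np.float64(-0.089)] rows>= 4
```

>>> play_rows(targets=[[0,0,-0.08,0,0,0,1],[0,0,-0.18,0,0,0,1],[0,0,-0.25,0,0,0,1],[-0.05,0.08,-0.25,0,0,-0.02,1],[-0.11,0.18,-0.25,0,0,-0.04,1],[-0.17,0.28,-0.25,0,0,-0.06,1],[-0.22,0.365,-0.25,0,0,-0.085,1],[-0.238,0.395,-0.25,0,0,-0.089,1],[-0.238,0.395,-0.25,0,0,-0.089,1],[-0.238,0.395,-0.25,0,0,-0.089,1],[-0.238,0.395,-0.25,0,0,-0.089,1]])

```text
clock: 18.52
ee_pos: [0.6015, -0.239, 0.0999]
ee_rot: [[0.101, 0.995, -0.0], [0.995, -0.101, 0.0], [0.0, -0.0, -1.0]]
force: [-0.9, -0.1, -1.3]
grip_width: 0.036
gripper_force: 30.0
```

```bash
python3 - <<'E'
from h import *
S();p=g2w(0,-.148)
rows((*p,.03,YAW),(*p,.0055,YAW))
for n in("scene","side"):
    s=snap(n);P=cloud(s)
    m=(abs(P[...,0]-.602)<.06)&(abs(P[...,1]+.24)<.06)&(P[...,2]>.1)&(s["img"].min(-1)>110)
    q=P[m]; print(n,m.sum(),q.mean(0) if m.any() else "",q[:,2].min(),q[:,2].max(),[w2g(q.min(0)),w2g(q.max(0))])
E
```

```text
t 18.525 p [ 0.6015 -0.239   0.0999] g [-0.0008 -0.1473] yaw -5.8 F [-0.9 -0.1 -1.3] w 0.036 gf 30.0 j6 -22.0
[np.float64(-0.001), np.float64(0.002), np.float64(0.14), np.float64(-0.0), np.float64(-0.0), np.float64(-0.0)] rows>= 2
[np.float64(-0.001), np.float64(0.002), np.float64(0.189), np.float64(-0.0), np.float64(-0.0), np.float64(-0.0)] rows>= 2
scene 222 [ 0.60118014 -0.22804518  0.16058839] 0.1255091592769474 0.33198557348878943 [array([-0.0198, -0.175 ]), array([ 0.0199, -0.1147])]
side 594 [ 0.59143766 -0.25551515  0.21450844] 0.12343475674436166 0.4473061601724462 [array([-0.0528, -0.2136]), array([ 0.0551, -0.1132])]
```

>>> play_rows(targets=[[-0.001,0.002,0.08,0,0,0,1],[-0.001,0.002,0.14,0,0,0,1],[-0.001,0.002,0.165,0,0,0,1],[-0.001,0.002,0.178,0,0,0,1],[-0.001,0.002,0.185,0,0,0,1],[-0.001,0.002,0.189,0,0,0,1],[-0.001,0.002,0.189,0,0,0,1]])

```text
clock: 19.5
ee_pos: [0.6031, -0.2404, 0.0057]
ee_rot: [[0.102, 0.995, 0.001], [0.995, -0.102, -0.0], [-0.0, 0.001, -1.0]]
force: [-1.1, 0.3, -1.4]
grip_width: 0.0358
gripper_force: 30.0
```

>>> play_rows(targets=[[0,0,0.002,0,0,0,1],[0,0,0.003,0,0,0,1],[0,0,0.003,0,0,0,1]])

```text
clock: 19.88
ee_pos: [0.6032, -0.2404, 0.0048]
ee_rot: [[0.102, 0.995, 0.001], [0.995, -0.102, -0.0], [-0.0, 0.001, -1.0]]
force: [-2.9, 1.0, 7.8]
grip_width: 0.0357
gripper_force: 30.0
```

>>> play_rows(targets=[[0,0,0,0,0,0,0.5],[0,0,0,0,0,0,0.3],[0,0,0,0,0,0,0],[0,0,0,0,0,0,0],[0,0,0,0,0,0,0],[0,0,-0.03,0,0,0,0],[0,0,-0.1,0,0,0,0],[0,0,-0.2,0,0,0,0],[0,0,-0.34,0,0,0,0],[0,0,-0.34,0,0,0,0]])

```text
clock: 21.12
ee_pos: [0.6045, -0.2411, 0.1796]
ee_rot: [[0.102, 0.995, 0.008], [0.995, -0.102, -0.004], [-0.003, 0.008, -1.0]]
force: [0.4, -0.6, -0.8]
grip_width: 0.0953
gripper_force: 0.0
```

```bash
python3 - <<'E'
from h import *
S(); p=(.4288,.053)
for n in("scene","side"):
    for r in topfaces(snap(n),(.055,.07)): 
        if 550<r[0][0]<650: print(n,r[:4],w2g(r[0]/1000))
    for r in topfaces(snap(n)): 
        if 300<r[0][0]<550: print(n,r[:4])
s=snap("wrist"); wcomp(s,(.06,.07));wcomp(s,(.03,.041),50,150)
rows((*p,.17,-16),(*p,.08,-16),(*p,-.015,-16),(*p,-.0253,-16))
E
```

```text
t 21.125 p [ 0.6045 -0.2411  0.1796] g [ 0.0024 -0.1491] yaw -5.8 F [ 0.4 -0.6 -0.8] w 0.0953 gf 0.0 j6 -22.0
scene (array([ 602. , -267.6]), array([111.6,  43.6]), 80.3, np.int32(303)) [ 0.0026 -0.1757]
scene (array([621.7, -53. ]), array([17.6, 43. ]), 88.4, np.int32(84)) [0.0005 0.0398]
scene (array([ 457.6, -302.8]), array([41.6, 34.3]), 57.1, np.int32(100))
scene (array([430. ,  51.6]), array([47.1, 37.1]), 73.7, np.int32(163))
side (array([625.6,  15.3]), array([17.6, 17.7]), 60.4, np.int32(43)) [-0.0025  0.1081]
side (array([621.6, -47.5]), array([32.2, 45.8]), 81.8, np.int32(133)) [-0.0002  0.0452]
side (array([ 599.1, -269.5]), array([109.2,  48.3]), 85.5, np.int32(675)) [-1.000e-04 -1.779e-01]
side (array([428.4,  50.7]), array([53.9, 35.8]), 74.7, np.int32(205))
side (array([ 458.3, -302.7]), array([40.2, 38.4]), 54.7, np.int32(267))
(0.06, 0.07) [293, 0, 53, 16, 766] [620.4 -52.1] [11.9 43.1] 85.1 g [-0.0009  0.0405]
(0.06, 0.07) [299, 195, 42, 57, 2308] [ 601.7 -237.6] [49.3 35.2] 84.9 g [-0.0007 -0.146 ]
(0.06, 0.07) [295, 258, 50, 14, 639] [ 597.9 -275.2] [10.4 43.7] 8
[... 190 characters left out ...]
 [-0.0014 -0.0426]
(0.03, 0.041) [168, 266, 35, 36, 684] [ 453.3 -296.6] [36.3 27.9] 54.0 g [-0.1425 -0.2196]
(0.03, 0.041) [310, 378, 67, 16, 643] [ 608.9 -439.8] [21.4 77.9] 84.2 g [ 0.0269 -0.3463]
[np.float64(0.548), np.float64(-0.405), np.float64(0.006), np.float64(-0.001), np.float64(-0.0), np.float64(0.085)] rows>= 6
[np.float64(0.548), np.float64(-0.404), np.float64(0.186), np.float64(-0.001), np.float64(-0.0), np.float64(0.085)] rows>= 6
[np.float64(0.547), np.float64(-0.404), np.float64(0.376), np.float64(-0.001), np.float64(-0.0), np.float64(0.085)] rows>= 7
[np.float64(0.547), np.float64(-0.404), np.float64(0.397), np.float64(-0.001), np.float64(-0.0), np.float64(0.085)] rows>= 7
```

B stands on the beam at gauge (-0.0007, -0.146), in line with anvil and jaw. Next is C.

>>> play_rows(targets=[[0.1,-0.07,0.006,0,0,0.015,0],[0.2,-0.145,0.006,0,0,0.03,0],[0.3,-0.22,0.006,0,0,0.045,0],[0.4,-0.295,0.006,0,0,0.06,0],[0.48,-0.355,0.006,0,0,0.075,0],[0.53,-0.39,0.006,0,0,0.085,0],[0.547,-0.404,0.03,0,0,0.085,0],[0.547,-0.404,0.1,0,0,0.085,0],[0.547,-0.404,0.186,0,0,0.085,0],[0.547,-0.404,0.26,0,0,0.085,0],[0.547,-0.404,0.3,0,0,0.085,0],[0.547,-0.404,0.3,0,0,0.085,0]])

```text
clock: 22.88
ee_pos: [0.4288, 0.0518, 0.0217]
ee_rot: [[0.277, 0.961, -0.005], [0.961, -0.277, 0.0], [-0.001, -0.004, -1.0]]
force: [-0.1, -0.9, 0.6]
grip_width: 0.0952
gripper_force: 0.0
```

```bash
python3 - <<'E'
from h import *
for n in("scene","side"):
    for r in topfaces(snap(n)): 
        if 300<r[0][0]<550: print(n,r[:4])
p=(.4288,.053);S()
rows((*p,-.015,-16),(*p,-.0253,-16))
E
```

```text
scene (array([ 457.5, -302.9]), array([45.4, 34.2]), 57.4, np.int32(95))
scene (array([429.8,  53.9]), array([45.8, 36.9]), 73.4, np.int32(168))
side (array([428.6,  50.1]), array([51.6, 36.8]), 71.7, np.int32(208))
side (array([ 457.6, -303.5]), array([41.6, 38.2]), 55.3, np.int32(275))
t 22.975 p [0.4298 0.052  0.0235] g [-0.201   0.1248] yaw -16.1 F [0.1 1.  0.6] w 0.0953 gf 0.0 j6 14.0
[np.float64(0.001), np.float64(-0.002), np.float64(0.077), np.float64(-0.0), np.float64(0.0), np.float64(-0.0)] rows>= 1
[np.float64(0.001), np.float64(-0.002), np.float64(0.098), np.float64(-0.0), np.float64(0.0), np.float64(-0.0)] rows>= 1
```

>>> play_rows(targets=[[0,0,0.05,0,0,0,0],[0,0,0.085,0,0,0,0],[0,0,0.097,0,0,0,0],[0,0,0.097,0,0,0,0],[0,0,0.097,0,0,0,1],[0,0,0.097,0,0,0,1],[0,0,0.097,0,0,0,1],[0,0,0.097,0,0,0,1],[0,0,0.097,0,0,0,1],[0,0,0.097,0,0,0,1],[0,0,0.097,0,0,0,1],[0,0,0.097,0,0,0,1]])

```text
clock: 24.48
ee_pos: [0.4298, 0.0523, -0.0248]
ee_rot: [[0.276, 0.961, 0.0], [0.961, -0.276, 0.0], [0.0, -0.0, -1.0]]
force: [0.3, -0.7, 0.1]
grip_width: 0.0359
gripper_force: 30.0
```

```bash
python3 - <<'E'
from h import *
S();p=g2w(0,-.093);print(p)
q=manip.state()["ee_pos"]
rows((q[0],q[1],.1,-16),(*p,.1,YAW),(*p,.03,YAW),(*p,.0055,YAW))
E
```

```text
t 24.475 p [ 0.4298  0.0523 -0.0248] g [-0.201   0.1252] yaw -16.1 F [ 0.3 -0.7  0.1] w 0.0359 gf 30.0 j6 14.0
[ 0.60780176 -0.18502391]
[np.float64(0.0), np.float64(-0.0), np.float64(-0.25), np.float64(-0.0), np.float64(-0.0), np.float64(-0.0)] rows>= 2
[np.float64(-0.358), np.float64(0.473), np.float64(-0.25), np.float64(0.0), np.float64(-0.0), np.float64(-0.085)] rows>= 6
[np.float64(-0.358), np.float64(0.473), np.float64(-0.11), np.float64(0.0), np.float64(-0.0), np.float64(-0.085)] rows>= 5
[np.float64(-0.358), np.float64(0.473), np.float64(-0.061), np.float64(0.0), np.float64(-0.0), np.float64(-0.085)] rows>= 5
```

>>> play_rows(targets=[[0,0,-0.08,0,0,0,1],[0,0,-0.18,0,0,0,1],[0,0,-0.25,0,0,0,1],[-0.05,0.07,-0.25,0,0,-0.01,1],[-0.12,0.16,-0.25,0,0,-0.03,1],[-0.19,0.25,-0.25,0,0,-0.05,1],[-0.26,0.345,-0.25,0,0,-0.065,1],[-0.32,0.425,-0.25,0,0,-0.08,1],[-0.35,0.465,-0.25,0,0,-0.085,1],[-0.358,0.473,-0.25,0,0,-0.085,1],[-0.358,0.473,-0.25,0,0,-0.085,1],[-0.358,0.473,-0.25,0,0,-0.085,1],[-0.358,0.473,-0.16,0,0,-0.085,1],[-0.358,0.473,-0.1,0,0,-0.085,1],[-0.358,0.473,-0.1,0,0,-0.085,1]])

```text
clock: 26.35
ee_pos: [0.6063, -0.1839, 0.0237]
ee_rot: [[0.101, 0.995, -0.004], [0.995, -0.101, 0.002], [0.001, -0.004, -1.0]]
force: [-0.4, 0.4, -1.6]
grip_width: 0.0357
gripper_force: 30.0
```

```bash
python3 - <<'E'
from h import *
S();p=g2w(0,-.093)
rows((*p,.0065,YAW),(*p,.0050,YAW))
for n in ("scene","side"):
    for r in topfaces(snap(n),(.05,.11)): 
        if 550<r[0][0]<650: print(n,r[:5],w2g(r[0]/1000))
E
```

```text
t 26.35 p [ 0.6063 -0.1839  0.0237] g [-0.0016 -0.092 ] yaw -5.8 F [-0.4  0.4 -1.6] w 0.0357 gf 30.0 j6 -17.0
[np.float64(-0.002), np.float64(0.003), np.float64(0.034), np.float64(-0.002), np.float64(-0.001), np.float64(-0.0)] rows>= 1
[np.float64(-0.002), np.float64(0.003), np.float64(0.037), np.float64(-0.002), np.float64(-0.001), np.float64(-0.0)] rows>= 1
scene (array([ 605.8, -181.6]), array([47.6, 48.5]), 87.8, np.int32(237), np.float64(0.0772)) [-0.0023 -0.0898]
scene (array([ 623.7, -212.9]), array([61.8, 10.9]), 77.5, np.int32(40), np.float64(0.0673)) [ 0.0186 -0.1191]
scene (array([620.3, -50.4]), array([45.5, 24.2]), 12.5, np.int32(122), np.float64(0.064)) [-0.0012  0.0422]
scene (array([617.1,   2.3]), array([64.8, 21.7]), 60.5, np.int32(136), np.float64(0.0807)) [-0.0097  0.0943]
side (array([626.9,  16.4]), array([20.5, 20.1]), 74.2, np.int32(163), np.float64(0.0785)) [-0.0014  0.1093]
side (array([607.7, -44.7]), array([35.5, 13.3]), 66.6, np.int32(56), np.float64(0.0606)) [-0.0143  0.0466]
side (array([ 602. , -243.2]), array([163.9,  49.2]), 84.5, np.int32(1137), np.float64(0.0674)) [ 1.000e-04 -1.515e-01]
```

>>> play_rows(targets=[[0,0,0.02,0,0,0,1],[0,0,0.03,0,0,0,1],[0,0,0.035,0,0,0,1],[0,0,0.037,0,0,0,1],[0,0,0.038,0,0,0,1],[0,0,0.038,0,0,0,1]])

```text
clock: 27.2
ee_pos: [0.6077, -0.1851, 0.0063]
ee_rot: [[0.102, 0.995, 0.0], [0.995, -0.102, 0.0], [0.0, 0.0, -1.0]]
force: [0.2, 0.3, -2.0]
grip_width: 0.0358
gripper_force: 30.0
```

>>> play_rows(targets=[[0,0,0.001,0,0,0,1],[0,0,0.002,0,0,0,1],[0,0,0.003,0,0,0,1],[0,0,0.003,0,0,0,1]])

```text
clock: 27.7
ee_pos: [0.6077, -0.1851, 0.0053]
ee_rot: [[0.102, 0.995, 0.0], [0.995, -0.102, -0.0], [-0.0, 0.0, -1.0]]
force: [-1.6, 1.1, 5.6]
grip_width: 0.0356
gripper_force: 30.0
```

>>> play_rows(targets=[[0,0,0,0,0,0,0.5],[0,0,0,0,0,0,0.3],[0,0,0,0,0,0,0],[0,0,0,0,0,0,0],[0,0,0,0,0,0,0],[0,0,-0.03,0,0,0,0],[0,0,-0.1,0,0,0,0],[0,0,-0.2,0,0,0,0],[0,0,-0.3,0,0,0,0],[0,0,-0.34,0,0,0,0],[0,0,-0.34,0,0,0,0],[0,0,-0.34,0,0,0,0]])

```text
clock: 29.2
ee_pos: [0.6072, -0.1849, 0.174]
ee_rot: [[0.102, 0.995, -0.001], [0.995, -0.102, 0.001], [0.0, -0.001, -1.0]]
force: [-0.5, 0.0, 0.1]
grip_width: 0.0951
gripper_force: 0.0
```

```bash
python3 - <<'E'
from h import *
s=snap("wrist"); wcomp(s,(.06,.07));wcomp(s,(.03,.041),50,150)
for n in("scene","side"):
    for r in topfaces(snap(n)): 
        if 300<r[0][0]<550: print(n,r[:4])
S(); p=(.4576,-.303)
rows((*p,.17,56),(*p,.03,56),(*p,-.025,56))
E
```

```text
(0.06, 0.07) [294, 59, 53, 18, 913] [620.4 -50.5] [14.  42.6] 84.1 g [-0.001   0.0421]
(0.06, 0.07) [299, 198, 42, 50, 2053] [ 606.3 -182. ] [44.  35.1] 83.5 g [-0.0018 -0.0901]
(0.06, 0.07) [301, 256, 40, 52, 2041] [ 601.6 -237.9] [50.2 35.9] 84.5 g [-0.0008 -0.1462]
(0.06, 0.07) [297, 313, 47, 12, 526] [ 597.5 -274.8] [ 9.2 43.6] 84.0 g [-0.0011 -0.1834]
(0.03, 0.041) [299, 80, 43, 115, 1784] [ 614.5 -109.3] [104.7  37.5] 84.2 g [-0.001 -0.017]
scene (array([ 459.1, -300.5]), array([42.8, 34.2]), 57.3, np.int32(99))
side (array([ 457.5, -303.3]), array([39.2, 38.5]), 56.8, np.int32(268))
t 29.35 p [ 0.6072 -0.1849  0.1735] g [-0.0006 -0.093 ] yaw -5.8 F [ 0.   0.5 -0. ] w 0.0948 gf 0.0 j6 -17.0
[np.float64(-0.265), np.float64(-0.274), np.float64(0.007), np.float64(-0.001), np.float64(-0.001), np.float64(-0.515)] rows>= 6
[np.float64(-0.266), np.float64(-0.273), np.float64(0.287), np.float64(-0.001), np.float64(-0.001), np.float64(-0.515)] rows>= 6
[np.float64(-0.266), np.float64(-0.273), np.float64(0.397), np.float64(-0.001), np.float64(-0.001), np.float64(-0.515)] rows>= 6
```

C stands at gauge (-0.002, -0.090). Next is A, with a turn of about 62°.

>>> play_rows(targets=[[-0.04,-0.04,0.007,0,0,-0.07,0],[-0.08,-0.085,0.007,0,0,-0.15,0],[-0.13,-0.13,0.007,0,0,-0.23,0],[-0.17,-0.175,0.007,0,0,-0.31,0],[-0.21,-0.22,0.007,0,0,-0.39,0],[-0.25,-0.255,0.007,0,0,-0.46,0],[-0.266,-0.273,0.007,0,0,-0.515,0],[-0.266,-0.273,0.007,0,0,-0.515,0],[-0.266,-0.273,0.1,0,0,-0.515,0],[-0.266,-0.273,0.2,0,0,-0.515,0],[-0.266,-0.273,0.287,0,0,-0.515,0],[-0.266,-0.273,0.287,0,0,-0.515,0],[-0.266,-0.273,0.287,0,0,-0.515,0]])

```text
clock: 30.98
ee_pos: [0.4591, -0.3037, 0.0323]
ee_rot: [[-0.828, 0.561, 0.001], [0.561, 0.828, -0.001], [-0.001, 0.0, -1.0]]
force: [0.8, 0.2, 0.3]
grip_width: 0.0946
gripper_force: 0.0
```

```bash
python3 - <<'E'
from h import *
for n in("scene","side"):
    s=snap(n)
    for r in topfaces(s): 
        if 300<r[0][0]<550: print(n,r[:4])
cv2.imwrite("pics/s5.png",s["img"])
S(); p=(.4576,-.303)
rows((*p,-.025,56))
E
```

```text
side (array([ 450.9, -299.8]), array([40.4, 22.8]), 54.0, np.int32(145))
t 31.075 p [ 0.4592 -0.3039  0.0329] g [-0.1358 -0.2263] yaw 55.9 F [ 0.3 -0.  -0.3] w 0.0949 gf 0.0 j6 -96.0
[np.float64(0.004), np.float64(-0.0), np.float64(0.116), np.float64(-0.0), np.float64(0.001), np.float64(-0.001)] rows>= 1
```

View pics/s5.png

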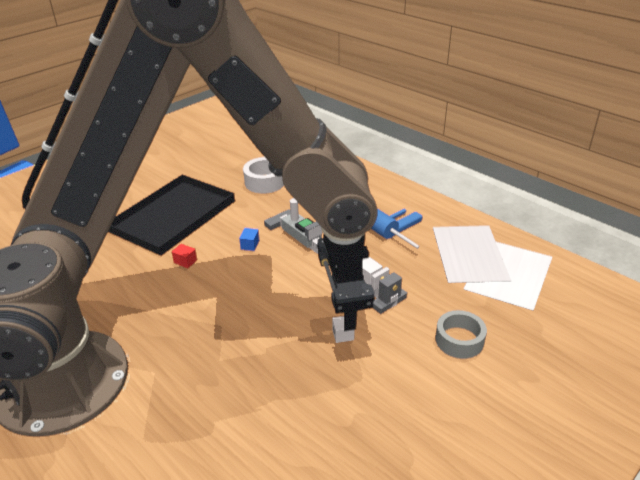

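The side view shows the gripper straddling spacer A at (344,328), with everything else in place. I'll lower and grip.

>>> play_rows(targets=[[0.003,0,0.06,0,0,0,0],[0.003,0,0.1,0,0,0,0],[0.003,0,0.116,0,0,0,0],[0.003,0,0.116,0,0,0,0],[0.003,0,0.116,0,0,0,1],[0.003,0,0.116,0,0,0,1],[0.003,0,0.116,0,0,0,1],[0.003,0,0.116,0,0,0,1],[0.003,0,0.116,0,0,0,1],[0.003,0,0.116,0,0,0,1],[0.003,0,0.116,0,0,0,1],[0.003,0,0.116,0,0,0,1]])

```text
clock: 32.58
ee_pos: [0.4571, -0.3026, -0.0268]
ee_rot: [[-0.829, 0.56, 0.0], [0.56, 0.829, 0.0], [0.0, 0.0, -1.0]]
force: [-0.3, 0.1, -0.2]
grip_width: 0.0356
gripper_force: 29.9
```

```bash
python3 - <<'E'
from h import *
S();p=g2w(0,-.042);print(p)
q=manip.state()["ee_pos"]
rows((q[0],q[1],.1,56),(*p,.1,YAW),(*p,.026,YAW))
E
```

```text
t 32.575 p [ 0.4571 -0.3026 -0.0268] g [-0.1381 -0.2252] yaw 56.0 F [-0.3  0.1 -0.2] w 0.0356 gf 29.9 j6 -96.0
[ 0.61295564 -0.13428499]
[np.float64(0.0), np.float64(0.0), np.float64(-0.254), np.float64(0.0), np.float64(-0.0), np.float64(-0.0)] rows>= 3
[np.float64(-0.07), np.float64(0.454), np.float64(-0.254), np.float64(0.0), np.float64(-0.0), np.float64(0.515)] rows>= 6
[np.float64(-0.07), np.float64(0.454), np.float64(-0.106), np.float64(0.0), np.float64(-0.0), np.float64(0.515)] rows>= 6
```

>>> play_rows(targets=[[0,0,-0.08,0,0,0,1],[0,0,-0.18,0,0,0,1],[0,0,-0.254,0,0,0,1],[-0.01,0.05,-0.254,0,0,0.06,1],[-0.02,0.12,-0.254,0,0,0.14,1],[-0.03,0.19,-0.254,0,0,0.22,1],[-0.04,0.26,-0.254,0,0,0.3,1],[-0.05,0.33,-0.254,0,0,0.38,1],[-0.06,0.4,-0.254,0,0,0.45,1],[-0.068,0.445,-0.254,0,0,0.505,1],[-0.07,0.454,-0.254,0,0,0.515,1],[-0.07,0.454,-0.254,0,0,0.515,1],[-0.07,0.454,-0.254,0,0,0.515,1],[-0.07,0.454,-0.16,0,0,0.515,1],[-0.07,0.454,-0.1,0,0,0.515,1],[-0.07,0.454,-0.1,0,0,0.515,1],[-0.07,0.454,-0.1,0,0,0.515,1]])

```text
clock: 34.7
ee_pos: [0.6136, -0.1347, 0.0244]
ee_rot: [[0.102, 0.995, 0.001], [0.995, -0.102, -0.0], [-0.0, 0.001, -1.0]]
force: [-0.2, 0.5, -0.6]
grip_width: 0.0359
gripper_force: 29.9
```

```bash
python3 - <<'E'
from h import *
S();p=g2w(0,-.042)
rows((*p,.0045,YAW),(*p,.003,YAW))
E
```

```text
t 34.7 p [ 0.6136 -0.1347  0.0244] g [ 0.0007 -0.0424] yaw -5.9 F [-0.2  0.5 -0.6] w 0.0359 gf 29.9 j6 -13.0
[np.float64(0.001), np.float64(-0.001), np.float64(0.04), np.float64(0.001), np.float64(0.0), np.float64(-0.0)] rows>= 1
[np.float64(0.001), np.float64(-0.001), np.float64(0.043), np.float64(0.001), np.float64(0.0), np.float64(-0.0)] rows>= 1
```

>>> play_rows(targets=[[0.001,-0.002,0.02,0,0,0,1],[0.001,-0.002,0.033,0,0,0,1],[0.001,-0.002,0.038,0,0,0,1],[0.001,-0.002,0.04,0,0,0,1],[0.001,-0.002,0.042,0,0,0,1],[0.001,-0.002,0.043,0,0,0,1],[0.001,-0.002,0.043,0,0,0,1]])

```text
clock: 35.58
ee_pos: [0.6122, -0.1335, 0.0031]
ee_rot: [[0.102, 0.995, 0.001], [0.995, -0.102, -0.0], [-0.0, 0.001, -1.0]]
force: [-4.6, 0.9, 12.2]
grip_width: 0.0356
gripper_force: 29.9
```

>>> play_rows(targets=[[0,0,-0.001,0,0,0,1],[0,0,-0.001,0,0,0,0.5],[0,0,-0.001,0,0,0,0.3],[0,0,-0.001,0,0,0,0],[0,0,-0.001,0,0,0,0],[0,0,-0.001,0,0,0,0],[0,0,-0.03,0,0,0,0],[0,0,-0.1,0,0,0,0],[0,0,-0.2,0,0,0,0],[0,0,-0.3,0,0,0,0],[0,0,-0.34,0,0,0,0],[0,0,-0.34,0,0,0,0],[0,0,-0.34,0,0,0,0]])

```text
clock: 37.2
ee_pos: [0.6117, -0.1334, 0.171]
ee_rot: [[0.102, 0.995, -0.001], [0.995, -0.102, 0.0], [0.0, -0.001, -1.0]]
force: [-0.3, -0.1, -0.1]
grip_width: 0.0955
gripper_force: 0.0
```

```bash
python3 - <<'E'
from h import *
s=snap("wrist"); wcomp(s,(.06,.07));wcomp(s,(.095,.107));cv2.imwrite("pics/w6.png",s["img"])
S(); p=g2w(0,.1145)
rows((*p,.17,YAW),(*p,.034,YAW))
E
```

```text
(0.06, 0.07) [295, 119, 53, 18, 893] [620.6 -49.8] [14.1 42.4] 84.2 g [-0.0009  0.0428]
(0.06, 0.07) [299, 202, 42, 45, 1844] [ 610.9 -131.3] [39.2 35.2] 83.7 g [-0.0023 -0.0392]
(0.06, 0.07) [300, 255, 41, 48, 1861] [ 606.2 -182.2] [44.1 35.8] 84.3 g [-0.0019 -0.0904]
(0.06, 0.07) [303, 308, 38, 23, 825] [ 603.4 -223.1] [21.5 35.1] 85.1 g [-0.0006 -0.1313]
(0.06, 0.07) [299, 362, 45, 9, 397] [ 597.8 -275.1] [10.8 44.2] 85.3 g [-0.0008 -0.1836]
(0.06, 0.07) [300, 376, 42, 18, 709] [ 594.8 -301. ] [18.7 42.2] 84.7 g [-0.0012 -0.2097]
(0.095, 0.107) [307, 19, 28, 26, 544] [627.5  22.2] [19.1 19. ] 40.2 g [-0.0013  0.1152]
t 37.25 p [ 0.6116 -0.1334  0.1706] g [-0.0014 -0.0412] yaw -5.8 F [ 0.8 -0.4 -0.3] w 0.0953 gf 0.0 j6 -13.0
[np.float64(0.311), np.float64(0.003), np.float64(0.001), np.float64(-0.001), np.float64(-0.0), np.float64(-0.0)] rows>= 3
[np.float64(0.311), np.float64(0.003), np.float64(0.273), np.float64(-0.001), np.float64(-0.0), np.float64(-0.0)] rows>= 4
```

View pics/w6.png

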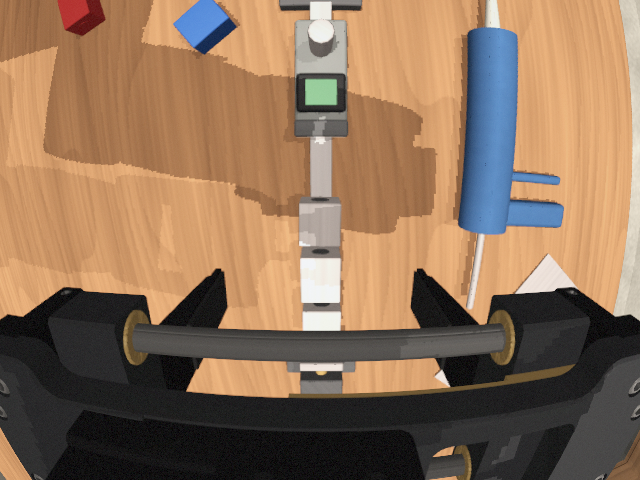

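The wrist view shows the three spacers in line on the beam, at (320,222), (320,275) and (322,320), with a bore facing along the beam at (320,199). The carriage is open with its post at (321,38). I'll grip the post again.

>>> play_rows(targets=[[0.08,0.003,0,0,0,0,0],[0.17,0.003,0,0,0,0,0],[0.26,0.003,0,0,0,0,0],[0.305,0.003,0,0,0,0,0],[0.311,0.003,0,0,0,0,0],[0.311,0.003,0,0,0,0,0],[0.311,0.003,0.1,0,0,0,0],[0.311,0.003,0.2,0,0,0,0],[0.311,0.003,0.26,0,0,0,0],[0.311,0.003,0.273,0,0,0,0],[0.311,0.003,0.273,0,0,0,0],[0.311,0.003,0.273,0,0,0,1],[0.311,0.003,0.273,0,0,0,1],[0.311,0.003,0.273,0,0,0,1],[0.311,0.003,0.273,0,0,0,1],[0.311,0.003,0.273,0,0,0,1],[0.311,0.003,0.273,0,0,0,1],[0.311,0.003,0.273,0,0,0,1],[0.311,0.003,0.273,0,0,0,1],[0.311,0.003,0.273,0,0,0,1]])

```text
clock: 39.75
ee_pos: [0.629, 0.0211, 0.0352]
ee_rot: [[0.102, 0.995, -0.001], [0.995, -0.102, 0.0], [0.0, -0.001, -1.0]]
force: [-2.5, -0.1, 1.5]
grip_width: 0.0197
gripper_force: 30.0
```

```bash
python3 - <<'E'
from h import *
for n in("scene","side"):
    for r in topfaces(snap(n),(.055,.075)): 
        if 550<r[0][0]<650: print(n,r[:4],w2g(r[0]/1000))
S()
E
```

```text
scene (array([ 605.9, -219.8]), array([209.6,  45.4]), 83.2, np.int32(684)) [ 0.0016 -0.1278]
side (array([626.5,  13.7]), array([13.2, 25.2]), 77.7, np.int32(50)) [-0.0015  0.1066]
side (array([619.6, -45.8]), array([45.3, 34.6]), 0.3, np.int32(138)) [-0.0023  0.0467]
side (array([ 605.4, -218. ]), array([211.8,  45.8]), 83.3, np.int32(1223)) [ 0.0009 -0.126 ]
t 39.85 p [0.629  0.021  0.0352] g [0.0003 0.1142] yaw -5.8 F [-5.  -0.6  2.6] w 0.0194 gf 30.0 j6 2.0
```

>>> play_rows(targets=[[-0.01,0,0,0,0,0,1],[-0.03,0,0,0,0,0,1],[-0.055,0,0,0,0,0,1],[-0.08,0,0,0,0,0,1],[-0.095,0,0,0,0,0,1],[-0.1,0,0,0,0,0,1],[-0.106,0,0,0,0,0,1],[-0.112,0,0,0,0,0,1],[-0.118,0,0,0,0,0,1],[-0.124,0,0,0,0,0,1],[-0.13,0,0,0,0,0,1],[-0.136,0,0,0,0,0,1],[-0.142,0,0,0,0,0,1],[-0.148,0,0,0,0,0,1],[-0.154,0,0,0,0,0,1],[-0.158,0,0,0,0,0,1],[-0.158,0,0,0,0,0,1]])

```text
clock: 41.98
ee_pos: [0.6212, -0.0575, 0.0352]
ee_rot: [[0.102, 0.995, -0.001], [0.995, -0.102, 0.0], [0.0, -0.001, -1.0]]
force: [-5.3, 2.1, 2.1]
grip_width: 0.0191
gripper_force: 30.0
```

```bash
python3 - <<'E'
from h import *
S(); s=snap("side"); cv2.imwrite("pics/s7.png",cv2.resize(s["img"][200:320,310:420],(550,600)))
E
```

```text
t 41.975 p [ 0.6212 -0.0575  0.0352] g [0.0004 0.0352] yaw -5.8 F [-5.3  2.1  2.1] w 0.0191 gf 30.0 j6 -6.0
```

View pics/s7.png

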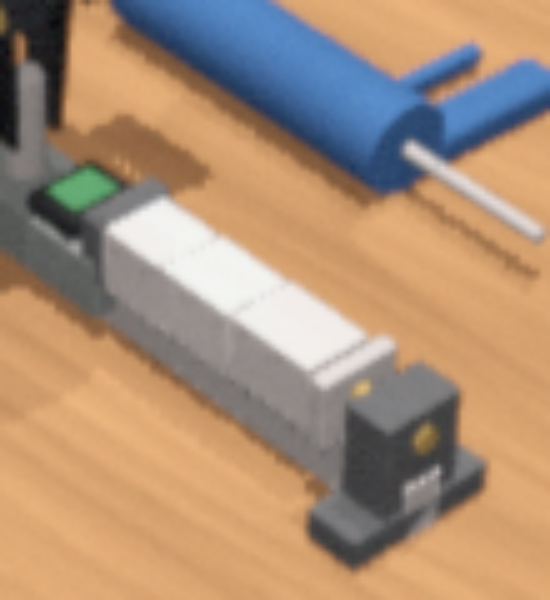

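The row is closed up, straight and almost touching the anvil at (330,380). I'll press gently.

>>> play_rows(targets=[[-0.004,0,0,0,0,0,1],[-0.008,0,0,0,0,0,1],[-0.01,0,0,0,0,0,1],[-0.012,0,0,0,0,0,1],[-0.014,0,0,0,0,0,1],[-0.014,0,0,0,0,0,1],[-0.014,0,0,0,0,0,1]])

```text
clock: 42.9
ee_pos: [0.6205, -0.064, 0.0352]
ee_rot: [[0.102, 0.995, -0.001], [0.995, -0.102, 0.001], [0.001, -0.001, -1.0]]
force: [-5.0, 4.8, 2.2]
grip_width: 0.0195
gripper_force: 30.0
```

>>> play_rows(targets=[[-0.002,0,0,0,0,0,1],[-0.004,0,0,0,0,0,1],[-0.006,0,0,0,0,0,1],[-0.008,0,0,0,0,0,1],[-0.008,0,0,0,0,0,1],[-0.008,0,0,0,0,0,1],[-0.008,0,0,0,0,0,1],[-0.008,0,0,0,0,0,1],[-0.008,0,0,0,0,0,1]])

```text
clock: 44.02
ee_pos: [0.6202, -0.0673, 0.0352]
ee_rot: [[0.102, 0.995, -0.001], [0.995, -0.102, 0.001], [0.001, -0.001, -1.0]]
force: [-3.0, 9.1, 2.2]
grip_width: 0.0194
gripper_force: 30.0
```

```bash
python3 - <<'E'
from h import *
S()
for n in("scene","side"):
    s=snap(n)
    for r in topfaces(s,(.05,.075)): 
        if 550<r[0][0]<650: print(n,r[:4],w2g(r[0]/1000))
cv2.imwrite("pics/s8.png",cv2.resize(s["img"][200:320,310:420],(550,600)))
E
```

```text
t 44.025 p [ 0.6202 -0.0673  0.0352] g [0.0004 0.0253] yaw -5.8 F [-3.   9.1  2.2] w 0.0194 gf 30.0 j6 -7.0
scene (array([ 601.2, -268.5]), array([107.7,  45.9]), 79.6, np.int32(359)) [ 0.0019 -0.1767]
scene (array([620.5, -65.8]), array([14.6, 23.9]), 81.1, np.int32(40)) [0.0006 0.0269]
side (array([617., -76.]), array([12. , 24.5]), 72.0, np.int32(60)) [-0.0019  0.0164]
side (array([ 602.2, -217.9]), array([213.1,  47.6]), 84.8, np.int32(1345)) [-0.0023 -0.1263]
```

View pics/s8.png

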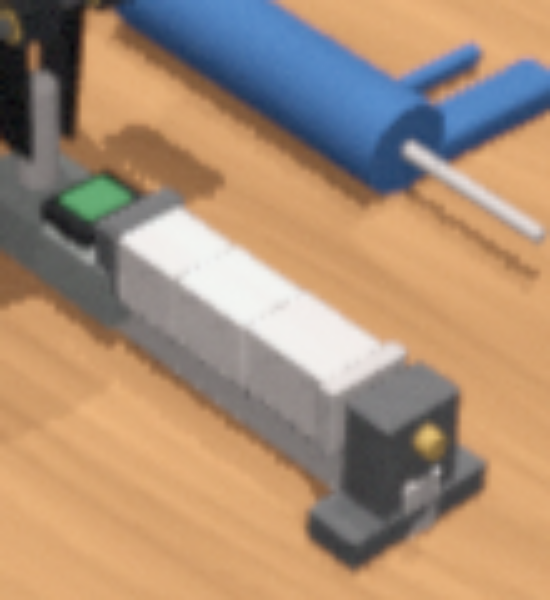

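The anvil is pressed in about 5 mm: the brass pin protrudes at (430,440), the force is 9 N including friction, and the row is straight. I'll hold it a moment, then open fully.

>>> play_rows(targets=[[0,0,0,0,0,0,1],[0,0,0,0,0,0,1],[0,0,0,0,0,0,1],[0,0,0,0,0,0,1],[0.004,0,0,0,0,0,1],[0.01,0,0,0,0,0,1],[0.018,0,0,0,0,0,1],[0.03,0,0,0,0,0,1],[0.05,0,0,0,0,0,1],[0.08,0,0,0,0,0,1],[0.11,0,0,0,0,0,1],[0.14,0,0,0,0,0,1],[0.16,0,0,0,0,0,1],[0.172,0,0,0,0,0,1],[0.178,0,0,0,0,0,1],[0.182,0,0,0,0,0,1],[0.182,0,0,0,0,0,1]])

```text
clock: 46.25
ee_pos: [0.629, 0.0211, 0.0351]
ee_rot: [[0.102, 0.995, -0.001], [0.995, -0.102, -0.001], [-0.001, -0.001, -1.0]]
force: [-7.0, -5.2, 2.6]
grip_width: 0.0196
gripper_force: 30.0
```

At the end stop. I'll release, raise, and look at the row.

>>> play_rows(targets=[[-0.003,0,0,0,0,0,0.7],[-0.003,0,0,0,0,0,0.3],[-0.003,0,0,0,0,0,0],[-0.003,0,0,0,0,0,0],[-0.003,0,-0.1,0,0,0,0],[-0.003,0,-0.2,0,0,0,0],[-0.003,0,-0.26,0,0,0,0],[-0.1,0,-0.28,0,0,0,0],[-0.2,0,-0.28,0,0,0,0],[-0.25,0,-0.28,0,0,0,0],[-0.25,0,-0.28,0,0,0,0],[-0.25,0,-0.28,0,0,0,0]])

```text
clock: 47.75
ee_pos: [0.617, -0.1017, 0.1752]
ee_rot: [[0.102, 0.995, 0.0], [0.995, -0.102, 0.0], [0.0, 0.0, -1.0]]
force: [-0.3, 0.2, 0.1]
grip_width: 0.0949
gripper_force: 0.0
```

```bash
python3 - <<'E'
from h import *
s=snap("wrist"); wcomp(s,(.06,.07));wcomp(s,(.095,.107))
for n in("scene","side"):
    s=snap(n)
    for r in topfaces(s,(.05,.075)): 
        if 550<r[0][0]<650: print(n,r[:4],w2g(r[0]/1000))
S()
for y in (-.056,-.098,-.148):
    p=g2w(-.001,y); rows((*p,.1,YAW),(*p,.008,YAW))
E
```

```text
(0.06, 0.07) [293, 158, 51, 17, 830] [620.3 -50. ] [13.8 41.9] 84.2 g [-0.0012  0.0426]
(0.06, 0.07) [298, 266, 40, 65, 2465] [ 607.1 -172.2] [64.9 36.4] 84.9 g [-0.002  -0.0803]
(0.06, 0.07) [298, 362, 42, 32, 1169] [ 598.  -260.7] [42.1 43.6] 87.8 g [-0.0021 -0.1693]
(0.095, 0.107) [305, 61, 27, 26, 533] [627.9  22.6] [18.8 19. ] 7.5 g [-0.001   0.1156]
scene (array([ 605.1, -230. ]), array([183.2,  42.7]), 84.0, np.int32(668)) [ 0.0019 -0.138 ]
scene (array([622.9, -51.7]), array([45.3, 24.8]), 10.2, np.int32(127)) [0.0015 0.0412]
scene (array([632.5,  23.7]), array([12.2, 20.3]), 50.9, np.int32(50)) [0.0035 0.1172]
side (array([622.5,  14.1]), array([16.3, 19.8]), 42.3, np.int32(65)) [-0.0055  0.1066]
side (array([619.5, -48.5]), array([45.2, 32. ]), 4.5, np.int32(156)) [-0.0022  0.044 ]
side (array([ 603.6, -233.8]), array([181.8,  48.2]), 82.9, np.int32(1244)) [ 0.0007 -0.142 ]
t 47.9 p [ 0.617  -0.1013  0.1752] g [ 0.0007 -0.0088] yaw -5.8 F [-0.7 -0.  -0. ] w 0.0951 gf 0.0 j6 -10.0
[np.float64(-0.094), np.float64(-0.004), np.float64(0.15), np.float64(0.0), np.float64(-0.0), np.float64(0.0)] rows>= 2
[np.float64(-0.094), np.float64(-0.004), np.float64(0.334), np.float64(0.0), np.float64(-0.0), np.float64(0.0)] rows>= 3
[np.float64(-0.178), np.float64(-0.004), np.float64(0.15), np.float64(0.0), np.float64(-0.0), np.float64(0.0)] rows>= 2
[np.float64(-0.178), np.float64(-0.004), np.float64(0.334), np.float64(0.0), np.float64(-0.0), np.float64(0.0)] rows>= 4
[np.float64(-0.278), np.float64(-0.004), np.float64(0.15), np.float64(0.0), np.float64(-0.0), np.float64(0.0)] rows>= 3
[np.float64(-0.278), np.float64(-0.004), np.float64(0.334), np.float64(0.0), np.float64(-0.0), np.float64(0.0)] rows>= 4
```

The anvil has sprung back and the row stands at gauge y from -0.180 to -0.048, so the centres are A -0.067, C -0.108 and B -0.155. I'll move A to the tray first.

>>> play_rows(targets=[[-0.06,-0.004,0,0,0,0,0],[-0.114,-0.004,0.05,0,0,0,0],[-0.114,-0.004,0.15,0,0,0,0],[-0.114,-0.004,0.25,0,0,0,0],[-0.114,-0.004,0.31,0,0,0,0],[-0.114,-0.004,0.334,0,0,0,0],[-0.114,-0.004,0.334,0,0,0,0],[-0.114,-0.004,0.334,0,0,0,1],[-0.114,-0.004,0.334,0,0,0,1],[-0.114,-0.004,0.334,0,0,0,1],[-0.114,-0.004,0.334,0,0,0,1],[-0.114,-0.004,0.334,0,0,0,1],[-0.114,-0.004,0.334,0,0,0,1],[-0.114,-0.004,0.334,0,0,0,1],[-0.114,-0.004,0.334,0,0,0,1],[-0.114,-0.004,0.25,0,0,0,1],[-0.114,-0.004,0.15,0,0,0,1],[-0.114,-0.004,0.15,0,0,0,1]])

```text
clock: 50.15
ee_pos: [0.6107, -0.1594, 0.1038]
ee_rot: [[0.102, 0.995, 0.006], [0.995, -0.102, -0.002], [-0.001, 0.006, -1.0]]
force: [0.3, -0.4, -1.2]
grip_width: 0.036
gripper_force: 30.0
```

```bash
cat >> h.py <<'E'
def tr(t):
    a=np.radians(12.3); return np.array([.462,.310])+t*np.array([-np.sin(a),np.cos(a)])
E
python3 - <<'E'
from h import *
S();p=tr(.055);rows((*p,.1,12.3),(*p,-.013,12.3))
E
```

```text
t 50.15 p [ 0.6107 -0.1594  0.1038] g [ 0.0003 -0.0672] yaw -5.8 F [ 0.3 -0.4 -1.2] w 0.036 gf 30.0 j6 -15.0
[np.float64(1.008), np.float64(-0.426), np.float64(0.004), np.float64(0.003), np.float64(0.001), np.float64(-0.151)] rows>= 9
[np.float64(1.008), np.float64(-0.427), np.float64(0.23), np.float64(0.003), np.float64(0.001), np.float64(-0.151)] rows>= 9
```

>>> play_rows(targets=[[0.07,-0.03,0,0,0,-0.01,1],[0.18,-0.08,0,0,0,-0.03,1],[0.29,-0.125,0,0,0,-0.045,1],[0.4,-0.17,0,0,0,-0.06,1],[0.51,-0.22,0,0,0,-0.08,1],[0.62,-0.265,0,0,0,-0.095,1],[0.73,-0.31,0,0,0,-0.11,1],[0.84,-0.36,0,0,0,-0.13,1],[0.93,-0.4,0,0,0,-0.145,1],[0.98,-0.42,0,0,0,-0.15,1],[0.995,-0.426,0,0,0,-0.151,1],[0.995,-0.426,0,0,0,-0.151,1],[0.995,-0.426,0,0,0,-0.151,1]])

```text
clock: 51.78
ee_pos: [0.4482, 0.3567, 0.1]
ee_rot: [[-0.211, 0.977, -0.0], [0.977, 0.211, -0.0], [-0.0, -0.0, -1.0]]
force: [-0.6, -0.2, -0.9]
grip_width: 0.0357
gripper_force: 30.0
```

```bash
python3 - <<'E'
from h import *
S();p=tr(.053);rows((*p,-.008,12.3),(*p,-.015,12.3))
E
```

```text
t 51.775 p [0.4482 0.3567 0.1   ] g [-0.2135  0.4298] yaw 12.2 F [-0.6 -0.2 -0.9] w 0.0357 gf 30.0 j6 20.0
[np.float64(0.009), np.float64(0.007), np.float64(0.216), np.float64(-0.0), np.float64(0.0), np.float64(-0.001)] rows>= 2
[np.float64(0.009), np.float64(0.007), np.float64(0.23), np.float64(-0.0), np.float64(0.0), np.float64(-0.001)] rows>= 2
```

>>> play_rows(targets=[[0.009,0.007,0.1,0,0,0,1],[0.009,0.007,0.18,0,0,0,1],[0.009,0.007,0.215,0,0,0,1],[0.009,0.007,0.228,0,0,0,1],[0.009,0.007,0.232,0,0,0,1],[0.009,0.007,0.232,0,0,0,1],[0.009,0.007,0.232,0,0,0,0.5],[0.009,0.007,0.232,0,0,0,0.2],[0.009,0.007,0.232,0,0,0,0.1],[0.009,0.007,0.232,0,0,0,0.1],[0.009,0.007,0.232,0,0,0,0.1],[0.009,0.007,0.2,0,0,0,0.1],[0.009,0.007,0.1,0,0,0,0],[0.009,0.007,0,0,0,0,0],[0.009,0.007,-0.1,0,0,0,0],[0.009,0.007,-0.1,0,0,0,0]])

```text
clock: 53.78
ee_pos: [0.4517, 0.3638, 0.155]
ee_rot: [[-0.213, 0.977, 0.006], [0.977, 0.213, 0.004], [0.003, 0.007, -1.0]]
force: [0.4, 0.3, -0.5]
grip_width: 0.095
gripper_force: 0.0
```

```bash
python3 - <<'E'
from h import *
for n in("scene","side"):
    s=snap(n)
    for r in topfaces(s,(.033,.075)): 
        if 550<r[0][0]<650 and -.2<r[0][1]/1000 or r[0][0]>300 and r[0][1]>150 or -300<r[0][1]<-180: print(n,r[:5],w2g(r[0]/1000))
S();p=g2w(-.001,-.108);rows((*p,.15,YAW),(*p,.008,YAW))
E
```

```text
scene (array([ 603.3, -248.3]), array([149.4,  43.5]), 82.8, np.int32(628), np.float64(0.0613)) [ 0.0019 -0.1564]
scene (array([625.6, -25.5]), array([153.7,  47.2]), 85.4, np.int32(455), np.float64(0.0497)) [0.0016 0.0675]
scene (array([452.3, 359.1]), array([38.2, 38.8]), 13.1, np.int32(239), np.float64(0.0399)) [-0.2097  0.4326]
scene (array([736.7, 260.4]), array([115.9, 114.1]), 56.8, np.int32(1182), np.float64(0.0478)) [0.0832 0.3632]
side (array([736.8, 258.8]), array([123. , 113.3]), 44.7, np.int32(678), np.float64(0.0449)) [0.0835 0.3616]
side (array([449.8, 358.9]), array([36.6, 47.8]), 10.9, np.int32(142), np.float64(0.0386)) [-0.2122  0.4322]
side (array([624.3,  -8.5]), array([112.7,  49. ]), 84.4, np.int32(563), np.float64(0.0503)) [-0.0014  0.0843]
side (array([ 599.6, -250.5]), array([146.3,  47.4]), 85.5, np.int32(1253), np.float64(0.0591)) [-0.0015 -0.159 ]
t 53.875 p [0.4502 0.3628 0.151 ] g [-0.2122  0.4361] yaw 12.3 F [-0.5 -0.1 -0.5] w 0.095 gf 0.0 j6 20.0
[np.float64(-1.165), np.float64(0.064), np.float64(0.002), np.float64(0.0), np.float64(-0.0), np.float64(0.151)] rows>= 10
[np.float64(-1.166), np.float64(0.064), np.float64(0.286), np.float64(0.0), np.float64(-0.0), np.float64(0.151)] rows>= 10
```

A lies in the tray. Going back for C.

>>> play_rows(targets=[[-0.1,0.005,0,0,0,0.013,0],[-0.22,0.012,0,0,0,0.028,0],[-0.34,0.019,0,0,0,0.044,0],[-0.46,0.025,0,0,0,0.06,0],[-0.58,0.032,0,0,0,0.075,0],[-0.7,0.038,0,0,0,0.091,0],[-0.82,0.045,0,0,0,0.106,0],[-0.92,0.05,0,0,0,0.12,0],[-0.98,0.054,0,0,0,0.127,0],[-0.99,0.054,0,0,0,0.151,0],[-0.99,0.054,0,0,0,0.151,0]])

```text
clock: 55.25
ee_pos: [0.5813, -0.1154, 0.1488]
ee_rot: [[0.103, 0.995, -0.002], [0.995, -0.103, 0.001], [0.001, -0.003, -1.0]]
force: [-0.7, 0.8, -0.1]
grip_width: 0.0949
gripper_force: 0.0
```

```bash
python3 - <<'E'
from h import *
s=snap("wrist"); wcomp(s,(.06,.07))
s=snap("wrist")
S();p=g2w(-.001,-.107);rows((*p,.15,YAW),(*p,.008,YAW))
E
```

```text
(0.06, 0.07) [350, 54, 20, 14, 70] [623.4  16.2] [ 5.2 17.2] 54.3 g [-0.0049  0.1087]
(0.06, 0.07) [334, 138, 58, 19, 1030] [620.  -49.9] [14.  43.8] 85.0 g [-0.0015  0.0426]
(0.06, 0.07) [337, 298, 42, 32, 1256] [ 605.4 -191.6] [28.8 35.6] 84.9 g [-0.0017 -0.0997]
(0.06, 0.07) [332, 361, 45, 33, 1246] [ 599.1 -257.9] [38.4 43.5] 85.6 g [-0.0013 -0.1664]
t 55.35 p [ 0.5815 -0.1146  0.1494] g [-0.0333 -0.0256] yaw -5.8 F [-1.1 -0.8 -0.1] w 0.0949 gf 0.0 j6 -12.0
[np.float64(-0.163), np.float64(0.065), np.float64(-0.001), np.float64(-0.001), np.float64(-0.0), np.float64(0.0)] rows>= 2
[np.float64(-0.163), np.float64(0.065), np.float64(0.283), np.float64(-0.001), np.float64(-0.0), np.float64(0.0)] rows>= 3
```

>>> play_rows(targets=[[-0.08,0.033,0,0,0,0,0],[-0.15,0.06,0,0,0,0,0],[-0.163,0.065,0,0,0,0,0],[-0.163,0.065,0.1,0,0,0,0],[-0.163,0.065,0.2,0,0,0,0],[-0.163,0.065,0.265,0,0,0,0],[-0.163,0.065,0.283,0,0,0,0],[-0.163,0.065,0.283,0,0,0,0],[-0.163,0.065,0.283,0,0,0,1],[-0.163,0.065,0.283,0,0,0,1],[-0.163,0.065,0.283,0,0,0,1],[-0.163,0.065,0.283,0,0,0,1],[-0.163,0.065,0.283,0,0,0,1],[-0.163,0.065,0.283,0,0,0,1],[-0.163,0.065,0.283,0,0,0,1],[-0.163,0.065,0.283,0,0,0,1],[-0.163,0.065,0.2,0,0,0,1],[-0.163,0.065,0.1,0,0,0,1],[-0.163,0.065,0.1,0,0,0,1],[-0.163,0.065,0.1,0,0,0,1]])

```text
clock: 57.85
ee_pos: [0.6055, -0.1993, 0.0996]
ee_rot: [[0.102, 0.995, -0.001], [0.995, -0.102, 0.0], [0.0, -0.001, -1.0]]
force: [-0.3, 0.1, -1.1]
grip_width: 0.0361
gripper_force: 30.0
```

```bash
python3 - <<'E'
from h import *
S();p=tr(0);rows((*p,.1,12.3))
E
```

```text
t 57.85 p [ 0.6055 -0.1993  0.0996] g [-0.0008 -0.1074] yaw -5.8 F [-0.3  0.1 -1.1] w 0.0361 gf 30.0 j6 -18.0
[np.float64(0.984), np.float64(-0.389), np.float64(-0.0), np.float64(-0.0), np.float64(-0.0), np.float64(-0.151)] rows>= 9
```

>>> play_rows(targets=[[0.07,-0.03,0,0,0,-0.01,1],[0.18,-0.07,0,0,0,-0.03,1],[0.29,-0.115,0,0,0,-0.045,1],[0.4,-0.16,0,0,0,-0.06,1],[0.51,-0.2,0,0,0,-0.08,1],[0.62,-0.245,0,0,0,-0.095,1],[0.73,-0.29,0,0,0,-0.11,1],[0.84,-0.33,0,0,0,-0.13,1],[0.93,-0.37,0,0,0,-0.145,1],[0.975,-0.385,0,0,0,-0.151,1],[0.984,-0.389,0,0,0,-0.151,1],[0.984,-0.389,0,0,0,-0.151,1],[0.984,-0.389,0,0,0,-0.151,1]])

```text
clock: 59.48
ee_pos: [0.4629, 0.3088, 0.0999]
ee_rot: [[-0.211, 0.977, -0.001], [0.977, 0.211, -0.0], [-0.0, -0.001, -1.0]]
force: [-1.0, -0.3, -1.4]
grip_width: 0.0357
gripper_force: 30.0
```

```bash
python3 - <<'E'
from h import *
S();p=tr(0);rows((*p,-.0155,12.3))
E
```

```text
t 59.475 p [0.4629 0.3088 0.0999] g [-0.1941  0.3836] yaw 12.2 F [-1.  -0.3 -1.4] w 0.0357 gf 30.0 j6 15.0
[np.float64(0.003), np.float64(-0.001), np.float64(0.231), np.float64(-0.0), np.float64(0.0), np.float64(-0.001)] rows>= 2
```

>>> play_rows(targets=[[0.003,0,0.1,0,0,0,1],[0.003,0,0.18,0,0,0,1],[0.003,0,0.215,0,0,0,1],[0.003,0,0.228,0,0,0,1],[0.003,0,0.232,0,0,0,1],[0.003,0,0.232,0,0,0,1],[0.003,0,0.232,0,0,0,0.5],[0.003,0,0.232,0,0,0,0.2],[0.003,0,0.232,0,0,0,0.1],[0.003,0,0.232,0,0,0,0.1],[0.003,0,0.232,0,0,0,0.1],[0.003,0,0.2,0,0,0,0.1],[0.003,0,0.1,0,0,0,0],[0.003,0,0,0,0,0,0],[0.003,0,-0.1,0,0,0,0],[0.003,0,-0.1,0,0,0,0],[0.003,0,-0.1,0,0,0,0]])

```text
clock: 61.6
ee_pos: [0.4619, 0.3111, 0.1504]
ee_rot: [[-0.213, 0.977, 0.0], [0.977, 0.213, 0.0], [0.0, 0.0, -1.0]]
force: [0.1, -0.7, -0.8]
grip_width: 0.0948
gripper_force: 0.0
```

```bash
python3 - <<'E'
from h import *
for n in("scene","side"):
    s=snap(n)
    for r in topfaces(s,(.033,.075)): 
        if 300<r[0][0]<650 and (r[0][1]>150 or -320<r[0][1]<-180): print(n,r[:5],w2g(r[0]/1000))
S();p=g2w(-.001,-.155);rows((*p,.15,YAW))
E
```

```text
scene (array([ 600.7, -270.4]), array([104.1,  43.4]), 81.1, np.int32(432), np.float64(0.0613)) [ 0.0016 -0.1787]
scene (array([463.7, 308.2]), array([40.6, 44.8]), 12.0, np.int32(262), np.float64(0.0401)) [-0.1932  0.3831]
scene (array([450.2, 359.2]), array([40.9, 39.2]), 12.4, np.int32(245), np.float64(0.0397)) [-0.2118  0.4325]
side (array([458.1, 330.2]), array([43.7, 98.1]), 12.1, np.int32(309), np.float64(0.0382)) [-0.201   0.4045]
side (array([ 599.7, -273.8]), array([105.1,  46.4]), 81.2, np.int32(909), np.float64(0.059)) [ 0.0009 -0.1821]
t 61.7 p [0.4617 0.311  0.1493] g [-0.1955  0.3857] yaw 12.3 F [-1.   0.1  0.2] w 0.0949 gf 0.0 j6 15.0
[np.float64(-1.149), np.float64(0.034), np.float64(-0.001), np.float64(-0.001), np.float64(0.0), np.float64(0.151)] rows>= 10
```

C is in the tray. Last one is B.

>>> play_rows(targets=[[-0.1,0.003,0,0,0,0.013,0],[-0.22,0.006,0,0,0,0.028,0],[-0.34,0.01,0,0,0,0.044,0],[-0.46,0.013,0,0,0,0.06,0],[-0.58,0.017,0,0,0,0.075,0],[-0.7,0.02,0,0,0,0.091,0],[-0.82,0.024,0,0,0,0.106,0],[-0.92,0.027,0,0,0,0.12,0],[-0.98,0.03,0,0,0,0.14,0],[-0.99,0.03,0,0,0,0.151,0],[-0.99,0.03,0,0,0,0.151,0]])

```text
clock: 63.08
ee_pos: [0.5817, -0.1687, 0.1493]
ee_rot: [[0.102, 0.995, -0.002], [0.995, -0.102, 0.001], [0.001, -0.002, -1.0]]
force: [0.3, 0.9, 0.2]
grip_width: 0.0951
gripper_force: 0.0
```

```bash
python3 - <<'E'
from h import *
s=snap("wrist"); wcomp(s,(.06,.07));wcomp(s,(.03,.041),50,200)
s=snap("wrist")
S();p=g2w(-.001,-.154);rows((*p,.15,YAW),(*p,.008,YAW))
E
```

```text
(0.06, 0.07) [345, 0, 20, 5, 68] [627.   14.3] [ 3.9 14.8] 84.3 g [-0.0011  0.1073]
(0.06, 0.07) [327, 70, 58, 20, 1059] [620.2 -50.6] [14.3 43.4] 84.9 g [-0.0012  0.042 ]
(0.06, 0.07) [331, 289, 43, 42, 1673] [ 601.4 -239.9] [38.  36.1] 84.7 g [-0.0008 -0.1482]
(0.06, 0.07) [327, 361, 46, 23, 988] [ 595.  -305.2] [26.2 42.4] 84.5 g [-0.0006 -0.2139]
(0.03, 0.041) [332, 91, 37, 190, 3100] [ 610.1 -139.3] [166.6  33.3] 85.4 g [-0.0023 -0.0473]
t 63.175 p [ 0.5819 -0.168   0.1499] g [-0.0275 -0.0787] yaw -5.8 F [-0.2  0.9  0.8] w 0.0952 gf 0.0 j6 -17.0
[np.float64(-0.151), np.float64(0.053), np.float64(-0.0), np.float64(-0.0), np.float64(-0.0), np.float64(0.0)] rows>= 2
[np.float64(-0.151), np.float64(0.053), np.float64(0.284), np.float64(-0.0), np.float64(-0.0), np.float64(0.0)] rows>= 3
```

>>> play_rows(targets=[[-0.08,0.03,0,0,0,0,0],[-0.14,0.05,0,0,0,0,0],[-0.151,0.053,0,0,0,0,0],[-0.151,0.053,0.1,0,0,0,0],[-0.151,0.053,0.2,0,0,0,0],[-0.151,0.053,0.265,0,0,0,0],[-0.151,0.053,0.284,0,0,0,0],[-0.151,0.053,0.284,0,0,0,0],[-0.151,0.053,0.284,0,0,0,1],[-0.151,0.053,0.284,0,0,0,1],[-0.151,0.053,0.284,0,0,0,1],[-0.151,0.053,0.284,0,0,0,1],[-0.151,0.053,0.284,0,0,0,1],[-0.151,0.053,0.284,0,0,0,1],[-0.151,0.053,0.284,0,0,0,1],[-0.151,0.053,0.284,0,0,0,1],[-0.151,0.053,0.2,0,0,0,1],[-0.151,0.053,0.1,0,0,0,1],[-0.151,0.053,0.1,0,0,0,1],[-0.151,0.053,0.1,0,0,0,1]])

```text
clock: 65.68
ee_pos: [0.6004, -0.2468, 0.0996]
ee_rot: [[0.102, 0.995, -0.001], [0.995, -0.102, 0.0], [0.0, -0.001, -1.0]]
force: [-0.9, -0.4, -0.2]
grip_width: 0.0362
gripper_force: 30.0
```

```bash
python3 - <<'E'
from h import *
S();p=tr(-.053);rows((*p,.1,12.3))
E
```

```text
t 65.675 p [ 0.6004 -0.2468  0.0996] g [-0.0011 -0.1552] yaw -5.8 F [-0.9 -0.4 -0.2] w 0.0362 gf 30.0 j6 -22.0
[np.float64(0.979), np.float64(-0.356), np.float64(-0.0), np.float64(-0.0), np.float64(-0.0), np.float64(-0.151)] rows>= 9
```

>>> play_rows(targets=[[0.07,-0.025,0,0,0,-0.01,1],[0.18,-0.065,0,0,0,-0.03,1],[0.29,-0.105,0,0,0,-0.045,1],[0.4,-0.145,0,0,0,-0.06,1],[0.51,-0.185,0,0,0,-0.08,1],[0.62,-0.225,0,0,0,-0.095,1],[0.73,-0.265,0,0,0,-0.11,1],[0.84,-0.305,0,0,0,-0.13,1],[0.92,-0.335,0,0,0,-0.145,1],[0.97,-0.352,0,0,0,-0.151,1],[0.979,-0.356,0,0,0,-0.151,1],[0.979,-0.356,0,0,0,-0.151,1],[0.979,-0.356,0,0,0,-0.151,1]])

```text
clock: 67.3
ee_pos: [0.4738, 0.2571, 0.0999]
ee_rot: [[-0.211, 0.977, -0.001], [0.977, 0.211, -0.0], [-0.0, -0.001, -1.0]]
force: [1.0, -0.8, -0.5]
grip_width: 0.0358
gripper_force: 30.0
```

```bash
python3 - <<'E'
from h import *
S();p=tr(-.053);rows((*p,-.0155,12.3))
for n in ("scene","side"):
    s=snap(n);P=cloud(s);m=(abs(P[...,0]-.47)<.06)&(abs(P[...,1]-.255)<.06)&(s["img"].min(-1)>110)&(P[...,2]>.1)&(P[...,2]<.17); print(n,m.sum(),P[m].mean(0),P[m].min(0))
E
```

```text
t 67.3 p [0.4738 0.2571 0.0999] g [-0.178   0.3333] yaw 12.2 F [ 1.  -0.8 -0.5] w 0.0358 gf 30.0 j6 9.0
[np.float64(0.002), np.float64(-0.0), np.float64(0.231), np.float64(-0.0), np.float64(0.0), np.float64(-0.001)] rows>= 2
scene 85 [0.47357137 0.2751114  0.15535759] [0.45149722 0.26402839 0.12631504]
side 243 [0.47359633 0.24167125 0.14757783] [0.45014763 0.22284783 0.12164704]
```

>>> play_rows(targets=[[0,0,0.1,0,0,0,1],[0,0,0.18,0,0,0,1],[0,0,0.215,0,0,0,1],[0,0,0.228,0,0,0,1],[0,0,0.232,0,0,0,1],[0,0,0.232,0,0,0,1],[0,0,0.232,0,0,0,0.5],[0,0,0.232,0,0,0,0.2],[0,0,0.232,0,0,0,0.1],[0,0,0.232,0,0,0,0.1],[0,0,0.232,0,0,0,0.1],[0,0,0.2,0,0,0,0.1],[0,0,0.1,0,0,0,0],[0,0,0,0,0,0,0],[0,0,-0.1,0,0,0,0],[0,0,-0.18,0,0,0,0],[0,0,-0.18,0,0,0,0],[0,0,-0.18,0,0,0,0]])

```text
clock: 69.65
ee_pos: [0.4732, 0.2578, 0.1903]
ee_rot: [[-0.213, 0.977, -0.0], [0.977, 0.213, -0.0], [0.0, -0.0, -1.0]]
force: [-0.4, 0.7, -0.6]
grip_width: 0.0953
gripper_force: 0.0
```

```bash
python3 - <<'E'
from h import *
S()
for n in("scene","side"):
    s=snap(n)
    for r in topfaces(s,(.033,.075)): 
        if 300<r[0][0]<650: print(n,r[:5],w2g(r[0]/1000))
    if n=="scene": cv2.imwrite("pics/end.png",s["img"])
E
```

```text
t 69.65 p [0.4732 0.2578 0.1903] g [-0.1787  0.334 ] yaw 12.3 F [-0.4  0.7 -0.6] w 0.0953 gf 0.0 j6 9.0
scene (array([ 607.8, -476.3]), array([100.2,  88.8]), 61.5, np.int32(256), np.float64(0.0395)) [ 0.0294 -0.3828]
scene (array([ 597.9, -295.6]), array([55., 46.]), 85.8, np.int32(255), np.float64(0.0596)) [ 0.0013 -0.204 ]
scene (array([624.9, -25.3]), array([149.7,  46.5]), 84.4, np.int32(464), np.float64(0.0502)) [0.0009 0.0676]
scene (array([473.9, 255.6]), array([40.7, 50. ]), 11.0, np.int32(280), np.float64(0.04)) [-0.1777  0.3318]
scene (array([463.8, 308.3]), array([41.5, 44.1]), 13.6, np.int32(266), np.float64(0.04)) [-0.1931  0.3832]
scene (array([452.1, 358.6]), array([39.6, 39.2]), 14.6, np.int32(244), np.float64(0.0402)) [-0.2098  0.4321]
side (array([463. , 304.2]), array([ 43.1, 159.2]), 13.4, np.int32(497), np.float64(0.0383)) [-0.1935  0.3791]
side (array([623.3, -10.3]), array([113.1,  49. ]), 84.3, np.int32(567), np.float64(0.0504)) [-0.0022  0.0824]
side (array([ 596.6, -293.8]), array([59.8, 47.7]), 82.7, np.int32(480), np.float64(0.06)) [-2.000e-04 -2.024e-01]
side (array([ 605. , -481.4]), array([96.9, 94.2]), 41.9, np.int32(764), np.float64(0.0389)) [ 0.0272 -0.3881]
```

View pics/end.png

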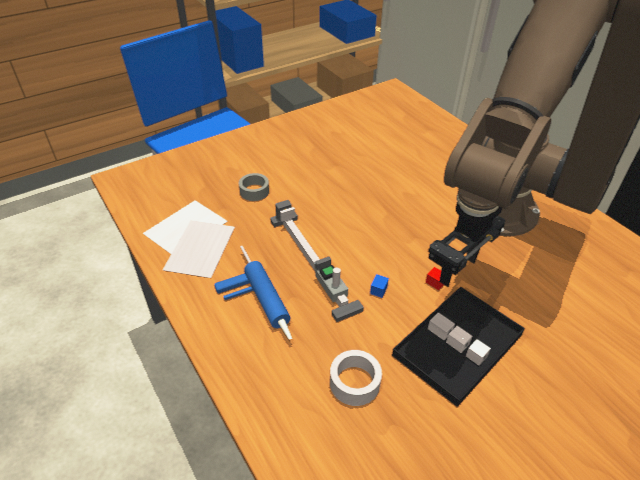

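The final view shows all three spacers in the tray at (441,325), (459,338) and (479,351). The carriage is open with its post at (337,275), and nothing else has moved. Handing in.

```bash
python3 -c "
from station import manip
print(manip.finish_job())"
```

```text
the job is handed in; nothing more can be done
None
```

The job is handed in: all three spacers were lined up on the beam, pressed together (anvil about 5 mm in, roughly 6 N) and then laid in the tray, with the carriage open at its end stop and nothing else moved; no verdict was returned.

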